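# Zero a coating-thickness probe and hold it on the ringed spot of a sloping panel

## Task

Take the probe out of its stand, stand it upright near the middle of the round steel zero plate and press gently, so that its sprung tip goes part of the way in but does not bottom, and keep it there for a second. Then hold it inside the ring on the sloping white panel, square to the panel, again gently with the tip pushed part of the way in. Finish while still holding it there in the gripper, and leave everything else as it stands.

Things in the scene. Friction and masses are not known exactly. Their poses are not given: they have to be found in the camera images.
- probe: Loose coating-thickness probe: black round rod 135 mm long, 0.16 kg, upright in the stand, tip down. Origin on its axis at the housing's lower end, z away from the tip. 16 mm diameter from z 0 to 45 mm, collar 31 mm diameter z 45 to 52, grip 18 mm diameter z 54 to 132, top z 135. A thin sprung steel tip sticks out below. Turning about its axis changes nothing
- tip (a point): Contact end of the probe's sprung tip (a 6 mm diameter steel pin, on the probe's axis): 16 mm below the probe's origin when free, 4 mm when fully pushed in
- plunger (a joint): How far the sprung tip is pushed into the probe, m: 0 free, 0.012 bottomed. Spring: about 2 N at first touch, rising 0.5 N per mm to 8 N at the bottom
- stand: Fixed stand: dark base 80 x 80 x 10 mm with an upright aluminium tube, 33 mm outer and 23 mm inner diameter, rim 70 mm above the table. The probe hangs in it, collar on the rim (probe origin 25 mm above the table); lift it 65 mm to clear. Origin centre of the underside
- zero_top (a point): Centre of the top face of the zero plate: a bare steel disc 44 mm in diameter, 10 mm high, on a fixed black square base 64 x 64 x 10 mm; the disc's top is level, 20 mm above the table
- spot (a point): Centre of the marked ring (inner diameter 22 mm, thin dark line) on the sloping white-coated panel; z is the outward normal of the panel. The cross and the square marked on the same panel are not meant
- tilt_top (a joint): Slope of the panel from level, rad; stays where it is set (very stiff hinge, not to be moved). The low edge is on the table's -x side, the high edge at +x
- tilt_table: Fixed steel tilting table, base 150 (x) x 120 (y) x 14 mm; origin centre of the underside. Its 140 x 88 x 12 mm top plate, with a 124 x 80 x 3 mm white panel on it, hinges on a y line at x -65, z 34 mm; the ring's centre lies 75 mm up the plate from that line, 16 mm to +y and 15 mm above the plate's underside. Upright cheeks 85 mm high at x +50, y +-57 mm
- gauge_block: Bystander: loose small steel block 35 x 20 x 9 mm
- loupe: Bystander: loose black eye loupe, 40 mm diameter, 22 mm high
- weight: Bystander: loose brass weight, 36 mm diameter, 54 mm high
- jar: Bystander: loose amber jar, 52 mm diameter, 60 mm high
- caliper: Bystander: loose steel caliper lying flat, 170 mm long
- mug: Bystander: loose white mug, 80 mm diameter, 90 mm high
- screwdriver: Bystander: loose screwdriver lying flat
- zero_block: The zero plate as a whole, fixed; origin centre of the underside of its black base

How it is judged:
By the outcome, as a careful person would: the job done as asked, in the order asked, and still so for the second after the job is handed in, while the arm keeps its last pose, push and grip.
It also fails if it takes over 45 s, if anything falls off the work surface, if the arm or the gripper's body presses on something with over 40 N, if the wrist force passes 120 N, or if a joint passes its speed limit or range.

## Robot

A 6-joint arm with a two-finger parallel gripper is mounted at the origin on the work surface. World frame = base frame: x ahead of the robot, y to its left, z up, the work surface at z = 0. Lengths are in m, angles in degrees, forces in N, time in s.
With the tool pointing down it reaches from about 0.4 to 0.825 m from the base axis. Payload 7 kg.
Tool frame: the origin (TCP) lies between the finger pads; the fingertips stand ctrl.nose_length ahead of it and the grasp point (between the pads) lies 2 mm behind it (ctrl.nose_length is the distance from the TCP to the fingertips, in m); z points along the fingers, y is the line along which they close (so a half turn about z gives the same grasp; the last joint's range is limited). The gripper opens to 88 mm and grips with 3 to 60 N. Pads are 19 mm wide; open, the fingers measure 130 mm over their backs; the gripper's body (78 mm by 193 mm) begins 47 mm behind the grasp point.
Start: joints at [85.491, 20.546, 0.682, 0, -70.136, -16.507], TCP at [0.242, 0.63, 0.244] pointing down, gripper open.
Joint ranges: [-176.03, 176.03], [-82.01, 121.73], [-58.28, 71.71], [-173.87, 95.51], [-174.79, -0.11], [-173.66, 173.66]. Speed limits (degrees/s): [136.94, 136.94, 172.46, 180, 180, 180].

## Interface

Orientations are given as [roll, pitch, yaw] about the fixed x, y, z axes, in that order (R = Rz(yaw) Ry(pitch) Rx(roll)).
In Python, from plant import ctrl gives the robot as it stands.
- The arm moves only by the tool apply_moves, never from a script. Its argument "commands" is a list of rows, each a list of 3 entries, a list of its own where there are three numbers: the shift along the world's x, y, z in cm, then the turn about the world's z in rad, then the closure, from 0 (fully open) to 1 (shut). In form: [[[x, y, z], turn, jaw], ...]. A call has 1 to 20 rows; each row is the pose to reach, as a shift and turn from the pose commanded when the call began; what a row does not reach only later rows make up. A row lasts 1/12 s, in which the tool goes at most 41.7 mm and 7.16 degrees, less where a joint would pass 70% of its speed; a pose out of reach is approached as far as the arm can. A call with a gripper value outside its range is refused whole. The fingers move at their own pace and stop on an object; the grip force is fixed at half the most. Time passes only in rows, so rows that repeat a pose let the fingers close. It gives the time, the measured TCP pose, the force, the opening and the grip force at its end, in the units of the state.
- ctrl.get_obs(): the state, without advancing time (a new reading comes with each control period).
- ctrl.snapshot(name): name is "side" or "top" or "wrist"; returns a dict with "img" (384x512x3 uint8, red, green, blue), "fx", "fy", "cx", "cy" (pixels), "T" (4x4, takes a point from camera to world coordinates). Camera axes: x right, y up, looking along -z (the intrinsics and any distortion apply to the point x, -y, -z); pixel columns grow to the right and rows downward; lengths in m; the calibration is good to about 2 mm. A picture is of the moment at which its call begins. There is no depth.
- ctrl.close_job(): hands the job in; it is judged then, once.
Trained networks look in a picture, given as the dict that the camera call returned (one of the last four; its "shot" number tells which), for a name from the list of things; names that differ only in an ending like _2 or _b are one class to them, and where a whole thing is asked for, a point or a joint stands for the part that bears it (a point fixed in the world has none). Each returns a list of dicts, best first, with "score" (0 to 1); they miss things now and then, are a little off and sometimes report something else, mostly with a low value. They report only what shows in the picture. A call takes as long as a camera call.
- ctrl.search_frame(picture, target): "at" ([column, row] in pixels, amid what is visible of it).
- ctrl.spot_point(picture, target): "at" ([column, row] in pixels: a listed point, or the origin of a listed thing).
The state is a dict: "clock": time; "joint_pos": joint angles; "qvel": joint speeds; "tau": joint torques, N m; "tool_pos": TCP position; "orientation": TCP orientation; "force": force on the tool from outside, world axes, zero at the start; "moment": the same for the moment, N m; "opening": finger opening in m; "gripper_force": force on a finger pad.
Only numpy, scipy, OpenCV 4.12 (cv2) and the standard library are available. Lean on these libraries where they do the work, as an engineer would, in place of code of your own. Each camera call takes 0.05 s, during which the arm holds its last target. There are 200 camera calls.

## Working session

There is one attempt and no reset: what is moved stays moved. The work goes in short steps, Python scripts to look and compute and a tool call to move; the robot and the scene stay as the last step left them, time stands still between calls to the robot, and variables do not carry over. Pictures are saved under pics/ and viewed, at most 10 in all, crops included, and the job is handed in when it is done.

Besides the shell and the picture viewer there is one more tool, called after ">>>" as name(argument=value, ...) on one line, values as JSON. apply_moves: Moves the arm, as the interface text tells. Its arguments: {"type":"object","properties":{"commands":{"type":"array"}},"required":["commands"]}

```bash
mkdir -p pics
cat > h.py <<'E'
import numpy as np, cv2
from plant import ctrl
def snap(n,f=None):
    s=ctrl.snapshot(n)
    if f: cv2.imwrite(f'pics/{f}.png',s['img'][:,:,::-1])
    return s
def proj(s,P):
    P=np.atleast_2d(P); T=s['T']; c=(P-T[:3,3])@T[:3,:3]
    x,y,z=c[:,0],-c[:,1],-c[:,2]
    return np.c_[s['fx']*x/z+s['cx'],s['fy']*y/z+s['cy']]
def ray(s,uv):
    d=np.array([(uv[0]-s['cx'])/s['fx'],-(uv[1]-s['cy'])/s['fy'],-1.]); d=s['T'][:3,:3]@d
    return s['T'][:3,3],d/np.linalg.norm(d)
def atz(s,uv,z):
    o,d=ray(s,uv); return o+d*(z-o[2])/d[2]
def tri(rs):
    A=0;b=0
    for o,d in rs:
        M=np.eye(3)-np.outer(d,d); A=A+M; b=b+M@o
    return np.linalg.solve(A,b)
E
python3 - <<'E'
from h import *
print(ctrl.nose_length); o=ctrl.get_obs(); print(o['tool_pos'],o['orientation'],o['opening'],o['force'])
S={n:snap(n,n+'0') for n in('side','top','wrist')}
print([k for k in S['top'] if k not in('img',)],S['top'].get('dist'))
for n,s in S.items():
    print(n,np.round(s['T'],3).tolist(),s['fx'],s['cx'],s['cy'])
    for t in('probe','tip','stand','zero_top','spot','tilt_table','zero_block','plunger'):
        try: r=ctrl.spot_point(s,t)
        except Exception as e: print(t,e); continue
        print(t,[(np.round(q['at']).tolist(),round(q['score'],2)) for q in r[:2]])
cv2.imwrite('pics/a.png',np.vstack([S['side']['img'],])[:,:,::-1])
E
```

```text
0.017
[0.2419454  0.6296536  0.24262434] [ 1.79905926e+02 -7.41694144e-03 -2.10252090e+01] 0.08746149623750217 [-0.69697171 -0.07774925  0.78054012]
['fx', 'fy', 'cx', 'cy', 'T', 'shot'] None
side [[0.924, 0.26, -0.28, 0.269], [-0.382, 0.597, -0.706, -0.849], [-0.016, 0.759, 0.65, 0.872], [0.0, 0.0, 0.0, 1.0]] 388.43988045411385 252.59822636788752 193.67742204656554
probe [([256.0, 285.0], 0.76)]
tip []
stand [([256.0, 293.0], 0.81)]
zero_top [([256.0, 203.0], 0.57)]
spot [([192.0, 166.0], 0.96)]
tilt_table [([194.0, 180.0], 0.59)]
zero_block [([253.0, 204.0], 0.6)]
plunger it knows: caliper, gauge_block, jar, loupe, mug, probe, screwdriver, spot, stand, tilt_table, tip, weight, zero_block, zero_top
top [[0.003, 0.983, -0.181, 0.387], [-1.0, 0.003, -0.004, 0.023], [-0.003, 0.181, 0.983, 1.226], [0.0, 0.0, 0.0, 1.0]] 387.5325024901086 260.28911535878507 193.79107568659
probe [([356.0, 226.0], 0.58), ([413.0, 265.0], 0.19)]
tip []
stand [([357.0, 227.0], 0.78)]
zero_top [([259.0, 194.0], 0.65)]
spot [([182.0, 236.0], 0.83)]
tilt_table [([194.0, 234.0], 0.84), ([331.0, 163.0], 0.24)]
zero_block [([260.0, 192.0], 0.91)]
plunger it knows: caliper, gauge_block, jar, loupe, mug, probe, screwdriver, spot, stand, tilt_table, tip, weight, zero_block, zero_top
wrist [[-0.358, 0.9, 0.247, 0.309], [-0.934, -0.346, -0.093, 0.606], [0.002, -0.263, 0.965, 0.383], [0.0, 0.0, 0.0, 1.0]] 339.7720422149279 254.27577023076316 193.8084712852685
probe []
tip []
stand []
zero_top []
spot []
tilt_table []
zero_block []
plunger it knows: caliper, gauge_block, jar, loupe, mug, probe, screwdriver, spot, stand, tilt_table, tip, weight, zero_block, zero_top
```

View pics/side0.png

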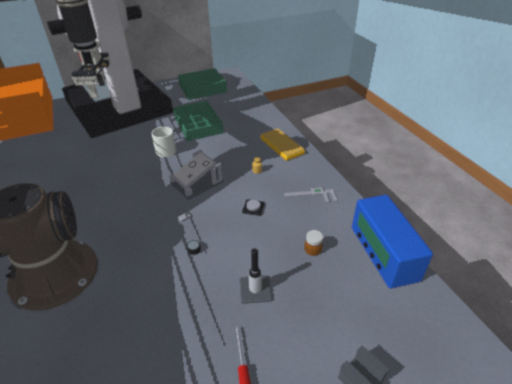

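View pics/top0.png

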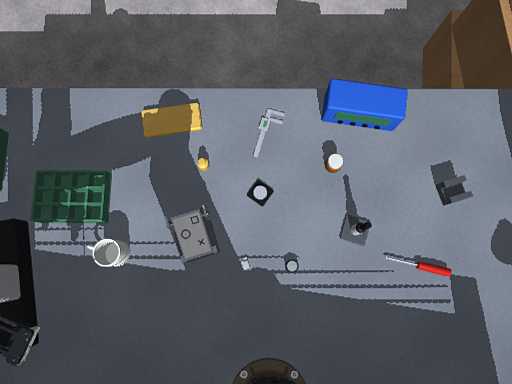

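Run:
```python
from h import *
s,t=snap('side'),snap('top')
for n,zz in(('stand',0.0),('zero_top',.02),('spot',None),('tilt_table',0),('zero_block',0),('probe',.025)):
    a,b=ctrl.spot_point(s,n),ctrl.spot_point(t,n)
    if a and b:
        a,b=a[0]['at'],b[0]['at']; P=tri([ray(s,a),ray(t,b)])
        print(n,P.round(4),'res',(proj(s,P)[0]-a).round(1),(proj(t,P)[0]-b).round(1), zz is not None and (atz(s,a,zz).round(3),atz(t,b,zz).round(3)))
```

```text
stand [ 0.4765 -0.3307 -0.2599] res [16.7 -6.8] [-0.6 13.9] (array([ 0.388, -0.449,  0.   ]), array([ 0.505, -0.272,  0.   ]))
spot [0.4782 0.2432 0.0733] res [-0.  0.] [ 0.  -0.1] False
tilt_table [ 0.4842  0.2352 -0.0064] res [ 0.4 -0.1] [-0.1  0.5] (array([0.481, 0.227, 0.   ]), array([0.485, 0.234, 0.   ]))
zero_block [0.6138 0.0296 0.0166] res [-0.7  0.2] [ 0.2 -0.7] (array([ 0.623,  0.047, -0.   ]), array([0.615, 0.03 , 0.   ]))
probe [ 0.4998 -0.2677  0.0259] res [ 1.2 -0.3] [-0.2  1. ] (array([ 0.497, -0.267,  0.025]), array([ 0.503, -0.269,  0.025]))
```

>>> apply_moves(commands=[[[2, -3, 1], 0, 0], [[5, -7, 2], 0, 0], [[7, -11, 2], 0, 0], [[9, -15, 2], 0, 0], [[11, -18, 2], 0, 0], [[13, -22, 2], 0, 0], [[15, -26, 2], 0, 0], [[17, -30, 2], 0, 0], [[19, -33, 2], 0, 0], [[21, -36, 2], 0, 0], [[23, -38, 2], 0, 0], [[23.5, -39, 2], 0, 0], [[23.5, -39, 2], 0, 0], [[23.5, -39, 2], 0, 0]])

```text
clock: 3.07
tool_pos: [0.4773, 0.2396, 0.2636]
orientation: [-180.0, 0.0, -21.1]
force: [0.4, 0.3, 0.0]
opening: 0.0877
gripper_force: 0.0
```

Run:
```python
from h import *
w=snap('wrist','w1'); t=snap('top','t1'); np.save('w1T.npy',w['T'])
print(ctrl.get_obs()['tool_pos'],ctrl.get_obs()['orientation'])
for n in('spot','tilt_table','zero_top'):
    for s in(w,t): print(n,[(np.round(q['at'],1).tolist(),round(q['score'],2)) for q in ctrl.spot_point(s,n)[:2]])
cv2.imwrite('pics/w1b.png',cv2.resize(w['img'],(800,600),interpolation=cv2.INTER_CUBIC)[:,:,::-1])
```

```text
[0.47674483 0.24069629 0.26359816] [-1.79986461e+02  2.37413269e-03 -2.09923290e+01]
spot [([245.2, 174.6], 0.94)]
spot [([184.4, 236.4], 0.93)]
tilt_table [([256.6, 160.2], 0.76)]
tilt_table [([195.1, 234.2], 0.8), ([256.2, 192.5], 0.61)]
zero_top []
zero_top [([261.6, 194.8], 0.63)]
```

View pics/w1b.png

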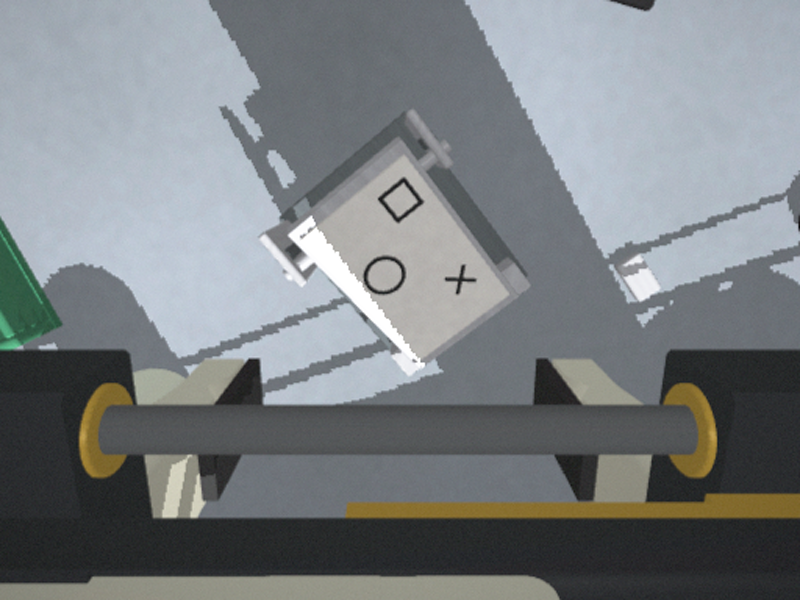

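```bash
cat > fit.py <<'E'
from h import *
from scipy.optimize import least_squares
def tab(p,u,v,h):
    x,y,yaw,t=p[:4]; c,s=np.cos(t),np.sin(t)
    X=-.065+u*c-h*s; Z=.034+u*s+h*c; cy,sy=np.cos(yaw),np.sin(yaw)
    return np.array([x+cy*X-sy*v,y+sy*X+cy*v,Z])
E
python3 - <<'E'
from fit import *
w=snap('wrist'); t=snap('top'); s=snap('side')
f=384/600
C={(1,1):(303,235),(1,-1):(402,150),(-1,1):(420,362),(-1,-1):(515,290)}
O=[]
for n,W in(('spot',1.5),('tilt_table',3)):
    for q in(w,t,s):
        r=ctrl.spot_point(q,n)
        if r: print(n,r[0]); O.append((n,q,np.array(r[0]['at']),W))
def res(p,full=False):
    R=[]
    for k,px in C.items():
        R.append((proj(w,tab(p,p[4]+k[0]*.062,k[1]*.04,.015))[0]-np.array(px)*f)/1.5)
    for n,q,a,W in O:
        P=tab(p,.075,.016,.015) if n=='spot' else np.array([p[0],p[1],0])
        R.append((proj(q,P)[0]-a)/W)
    R.append([(p[4]-.07)/.002,0])
    return np.array(R) if full else np.concatenate(R)
r=least_squares(res,[.484,.233,.36,.3,.07]); p=r.x
print(p.round(4),np.degrees(p[2:4]),r.cost); print(res(p,True).round(1).tolist())
print(tab(p,.075,.016,.015)); J=r.jac; print(np.sqrt(np.diag(np.linalg.inv(J.T@J))))
np.save('p.npy',p)
I=w['img'][80:250,150:350]; cv2.imwrite('pics/c1.png',cv2.resize(I,(800,680),interpolation=cv2.INTER_CUBIC)[:590,:,::-1])
for n,z in(('probe',.025),('zero_top',.02),('zero_block',0),('stand',0)):
  for q in(t,s):
    r=ctrl.spot_point(q,n); 
    if r: print(n,r[0]['score'],atz(q,r[0]['at'],z).round(4))
E
```

```text
spot {'at': [244.2, 174.9], 'score': 0.83}
spot {'at': [185.0, 236.5], 'score': 0.76}
spot {'at': [191.6, 163.4], 'score': 0.62}
tilt_table {'at': [259.2, 157.6], 'score': 0.7}
tilt_table {'at': [198.7, 234.6], 'score': 0.85}
tilt_table {'at': [196.7, 182.8], 'score': 0.72}
[0.4797 0.2325 0.319  0.2428 0.0677] [18.27991776 13.91380821] 8.984383312372666
[[-1.1, 0.4], [-0.1, 0.0], [0.3, -0.6], [-1.4, 0.8], [2.0, -0.1], [0.7, -1.9], [0.1, 1.5], [0.5, -0.0], [-1.1, 0.1], [-0.4, 0.1], [-1.2, 0.0]]
[0.47870177 0.24904074 0.06659453]
[0.0015534  0.0007238  0.01083387 0.03478844 0.00124774]
probe 0.65 [ 0.3878 -0.4384  0.025 ]
probe 0.53 [ 0.498  -0.2666  0.025 ]
zero_top 0.88 [0.6115 0.026  0.02  ]
zero_top 0.73 [0.6209 0.0202 0.02  ]
zero_block 0.76 [0.6142 0.0318 0.    ]
zero_block 0.78 [0.6164 0.0333 0.    ]
stand 0.58 [ 0.5065 -0.2728  0.    ]
stand 0.85 [ 0.4944 -0.2824  0.    ]
```

View pics/c1.png

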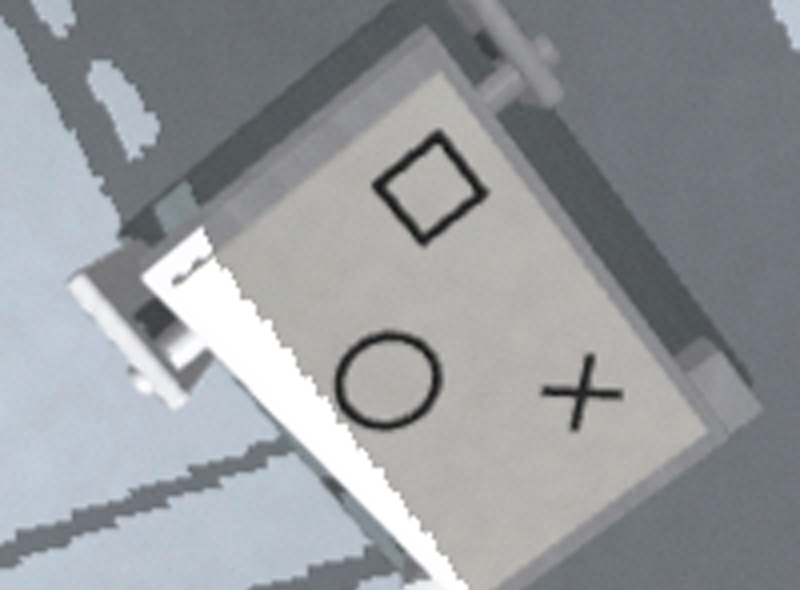

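>>> apply_moves(commands=[[[-2, 3, 0], 0.12, 0], [[-4, 6, 0], 0.24, 0], [[-5, 8, 0], 0.36, 0], [[-5, 9, 0], 0.48, 0], [[-5, 9, 0], 0.6, 0], [[-5, 9, 0], 0.68, 0], [[-5, 9, 0], 0.68, 0], [[-5, 9, 0], 0.68, 0], [[-5, 9, 0], 0.68, 0]])

```text
clock: 5.07
tool_pos: [0.4271, 0.3299, 0.2636]
orientation: [180.0, 0.0, 17.8]
force: [0.6, 0.1, -0.4]
opening: 0.0878
gripper_force: 0.0
```

```bash
cat > keep.py <<'E'
import sys,pickle
from h import *
n=sys.argv[1]; w=snap('wrist'); d={k:w[k] for k in('img','fx','fy','cx','cy','T')}
pickle.dump(d,open(n+'.pkl','wb'))
o=ctrl.get_obs(); print(o['tool_pos'],o['orientation'])
for t in('spot','tilt_table'): print(t,ctrl.spot_point(w,t)[:1])
E
python3 keep.py vA
```

```text
[0.42715427 0.3298974  0.26359246] [-1.79998705e+02 -1.23109692e-03  1.77930677e+01]
spot [{'at': [349.8, 151.5], 'score': 0.84}]
tilt_table [{'at': [348.3, 144.2], 'score': 0.94}]
```

>>> apply_moves(commands=[[[0, -4, 0], 0, 0], [[0, -8, 0], 0, 0], [[-0.5, -12, 0], 0, 0], [[-0.5, -16, 0], 0, 0], [[-1, -20, 0], 0, 0], [[-1, -22, 0], 0, 0], [[-1, -23, 0], 0, 0], [[-1, -23, 0], 0, 0], [[-1, -23, 0], 0, 0]])

```text
clock: 5.97
tool_pos: [0.4174, 0.1001, 0.2638]
orientation: [-180.0, -0.0, 17.8]
force: [-0.3, -0.0, -0.1]
opening: 0.0876
gripper_force: 0.0
```

```bash
python3 keep.py vB
python3 - <<'E'
import pickle,cv2,numpy as np
I=[]
for n in 'AB':
    d=pickle.load(open(f'v{n}.pkl','rb')); I.append(d['img'][:270,:,::-1])
cv2.imwrite('pics/ab.png',np.vstack(I))
E
```

```text
[0.41747209 0.10061067 0.26369031] [-1.79990084e+02 -2.72243090e-02  1.78996997e+01]
spot [{'at': [121.9, 64.5], 'score': 0.89}]
tilt_table [{'at': [160.7, 71.9], 'score': 0.78}]
```

View pics/ab.png

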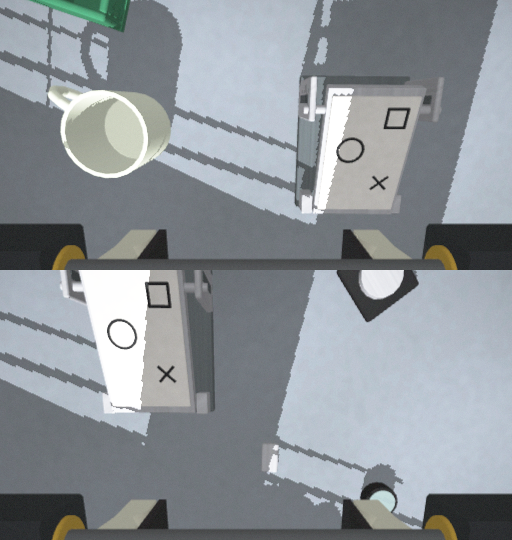

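```bash
cat > bun.py <<'E'
from fit import *
import pickle
V=[pickle.load(open(f'v{n}.pkl','rb')) for n in 'AB']
d=dict(V[0]); d['T']=np.load('w1T.npy'); d['img']=cv2.imread('pics/w1.png')[:,:,::-1]; V.append(d)
S=[dict(r=(350,150),s=(397,118.5),c=(378,183)),dict(r=(122,64),s=(158,25),c=(167,104)),dict(r=(247,175.2),s=(257.7,126.7),c=(295.7,178.2))]
O=[]
for v,s in zip(V,S):
    g=cv2.cvtColor(np.ascontiguousarray(v['img']),cv2.COLOR_RGB2GRAY)
    bh=cv2.morphologyEx(g,cv2.MORPH_BLACKHAT,np.ones((9,9))).astype(float)
    for k,a in s.items():
        yy,xx=np.mgrid[:384,:512]; a=np.array(a,float)
        m=(np.hypot(xx-a[0],yy-a[1])<(19 if k!='c' else 14))*np.where(bh>50,bh,0)
        if k=='c': q=np.array([(m*xx).sum(),(m*yy).sum()])/m.sum()
        else:
            P=np.argwhere(m>0)[:,::-1].astype(np.int32); 
            q=np.array(cv2.fitEllipse(P)[0]) if k=='r' else np.array(cv2.minAreaRect(P)[0])
        O.append((v,k,q)); print(k,a,q.round(2))
def res(p):
    uv={'r':(.075,.016),'s':p[4:6],'c':p[6:8]}
    return np.concatenate([(proj(v,tab(p,*uv[k],.015))[0]-q)/.5 for v,k,q in O])
r=least_squares(res,[.48,.2325,.319,.25,.1,-.02,.05,-.02]); p=r.x; J=r.jac
print(p.round(4),np.degrees(p[2:4]).round(2),r.cost); print((res(p)*.5).round(1).tolist())
print('sd',np.sqrt(np.diag(np.linalg.inv(J.T@J)))[:4]); print(tab(p,.075,.016,.015)); np.save('p.npy',p)
# check: project corners
for v in V: print([proj(v,tab(p,.07+i*.062,j*.04,.015))[0].round(1).tolist() for i,j in((1,1),(1,-1),(-1,1),(-1,-1))])
E
python3 bun.py
```

```text
r [350. 150.] [349.7  149.68]
s [397.  118.5] [397. 118.]
c [378. 183.] [378.41 182.56]
r [122.  64.] [121.66  63.67]
s [158.  25.] [158.   24.5]
c [167. 104.] [166.14 103.63]
r [247.  175.2] [245.74 175.71]
s [257.7 126.7] [256.11 127.64]
c [295.7 178.2] [294.23 178.39]
[ 0.4828  0.2335  0.293   0.3146  0.1082 -0.022   0.0382 -0.0202] [16.79 18.03] 0.43562767451748763
[0.1, 0.2, -0.2, 0.1, 0.1, -0.0, 0.0, -0.1, 0.0, -0.1, -0.0, 0.0, -0.2, 0.0, 0.1, -0.1, -0.1, 0.1]
sd [0.0016986  0.0004049  0.0843052  0.01117933]
[0.47982751 0.24930707 0.07147132]
[[333.8, 91.2], [423.7, 92.9], [317.3, 205.3], [390.6, 206.5]]
[[79.1, -9.0], [175.9, -7.0], [111.1, 131.3], [189.0, 132.8]]
[[188.7, 150.2], [256.7, 95.2], [264.6, 229.1], [323.9, 186.1]]
```

```bash
cat >> bun.py <<'E'
K=[(V[2],1,-1,(258.7,98.4)),(V[2],-1,-1,(325.6,188)),(V[1],-1,-1,(190.5,136.5))]
def res2(p):
    return np.concatenate([res(p)*2]+[(proj(v,tab(p,p[8]+i*.062,j*.04,.015))[0]-q)/1.5 for v,i,j,q in K]+[[(p[8]-.07)/.003]])
r=least_squares(res2,list(p)+[.07]); p=r.x; J=r.jac
print('2:',p.round(4),np.degrees(p[2:4]).round(2),r.cost); print(res2(p).round(1).tolist())
print('sd',np.sqrt(np.diag(np.linalg.inv(J.T@J)))[:4]); print(tab(p,.075,.016,.015)); np.save('p.npy',p)
E
python3 bun.py | sed -n '/2:/,$p'
```

```text
2: [ 0.4829  0.2335  0.2979  0.315   0.108  -0.0221  0.038  -0.0201  0.0664] [17.07 18.05] 2.7701639830432057
[0.5, 0.8, -0.8, 0.5, 0.5, -0.0, 0.1, -0.3, 0.1, -0.5, -0.1, 0.1, -0.7, 0.1, 0.4, -0.4, -0.3, 0.3, -0.0, -0.1, -0.0, -0.0, -0.6, -0.5, -1.2]
sd [0.00031754 0.00014786 0.01264625 0.00381903]
[0.47982231 0.24929578 0.0714988 ]
```

>>> apply_moves(commands=[[[2, -4, 0], 0, 0], [[3, -8, 0], 0, 0], [[3, -12, 1], 0, 0], [[3, -16, 2], 0, 0], [[3, -20, 2], 0, 0], [[3, -24, 2], 0, 0], [[3, -27, 2], 0, 0], [[3, -30, 2], 0, 0], [[3, -32, 2], 0, 0], [[3, -33, 2], 0, 0], [[3, -33, 2], 0, 0], [[3, -33, 2], 0, 0]])

```text
clock: 7.12
tool_pos: [0.4474, -0.2295, 0.2831]
orientation: [-180.0, 0.0, 17.9]
force: [0.4, 0.0, -0.0]
opening: 0.0877
gripper_force: 0.0
```

Run:
```python
from h import *
w=snap('wrist','stand1'); o=ctrl.get_obs(); print(o['tool_pos'],o['orientation'])
import pickle; pickle.dump({k:w[k] for k in('img','fx','fy','cx','cy','T')},open('vS.pkl','wb'))
for t in('probe','stand'): print(t,ctrl.spot_point(w,t)[:1],ctrl.search_frame(w,t)[:1])
```

```text
[ 0.44744149 -0.22908983  0.28324831] [-1.79976831e+02  2.60570612e-02  1.79694859e+01]
probe [{'at': [305.0, 133.0], 'score': 0.82}] [{'at': [317.8, 145.8], 'score': 0.83}]
stand [{'at': [301.0, 132.8], 'score': 0.77}] [{'at': [296.8, 123.6], 'score': 0.57}]
```

View pics/stand1.png

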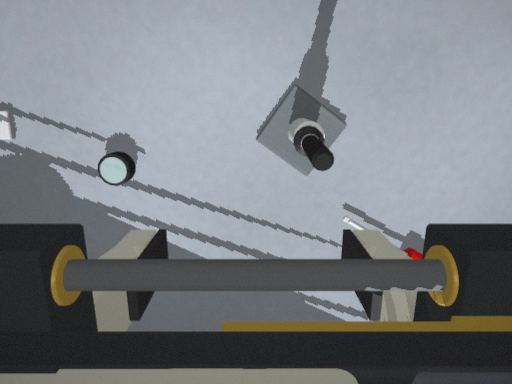

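Run:
```python
from h import *
import pickle
w=pickle.load(open('vS.pkl','rb'))
print(atz(w,(322,158),.158)); c=np.array([atz(w,a,.01) for a in((294.5,81),(346,119),(306.5,174),(258.5,136))]); print(c.mean(0),np.linalg.norm(c-np.roll(c,1,0),axis=1))
for P in((.5,-.27,.16),): print(proj(w,P))
```

```text
[ 0.49057031 -0.27066887  0.158     ]
[ 0.50246346 -0.26997612  0.01      ] [0.07545073 0.0759846  0.08017938 0.07591596]
[[326.04458955 146.67226976]]
```

>>> apply_moves(commands=[[[0, -3, -2], 0, 0], [[0, -5, -4], 0, 0], [[0, -5.5, -6], 0, 0], [[0, -5.5, -6], 0, 0], [[0, -5.5, -6], 0, 0]])

```text
clock: 7.78
tool_pos: [0.4466, -0.2846, 0.2232]
orientation: [-179.9, 0.1, 17.9]
force: [0.4, -0.2, 0.6]
opening: 0.0879
gripper_force: 0.0
```

Run:
```python
from h import *
import pickle
w=snap('wrist'); o=ctrl.get_obs(); print(o['tool_pos'],o['orientation'])
pickle.dump({k:w[k] for k in('img','fx','fy','cx','cy','T')},open('vS2.pkl','wb'))
for t in('probe','stand'): print(t,ctrl.spot_point(w,t)[:1],ctrl.search_frame(w,t)[:1])
for P in((.496,-.27,.16),(.496,-.27,.077),(.5,-.27,.01)): print(P,proj(w,P))
I=w['img'][30:230,180:440].copy(); cv2.imwrite('pics/s2.png',cv2.resize(I,(780,600),interpolation=cv2.INTER_CUBIC)[:,:,::-1])
```

```text
[ 0.44738075 -0.28456422  0.22434814] [1.79977342e+02 7.08797598e-03 1.79817833e+01]
probe [{'at': [259.8, 117.8], 'score': 0.77}] [{'at': [260.6, 133.1], 'score': 0.8}]
stand [{'at': [257.7, 116.3], 'score': 0.82}] [{'at': [258.6, 107.2], 'score': 0.86}]
(0.496, -0.27, 0.16) [[258.14470768 136.32900807]]
(0.496, -0.27, 0.077) [[257.1309031  126.07449798]]
(0.5, -0.27, 0.01) [[257.8741677  117.43160148]]
```

View pics/s2.png

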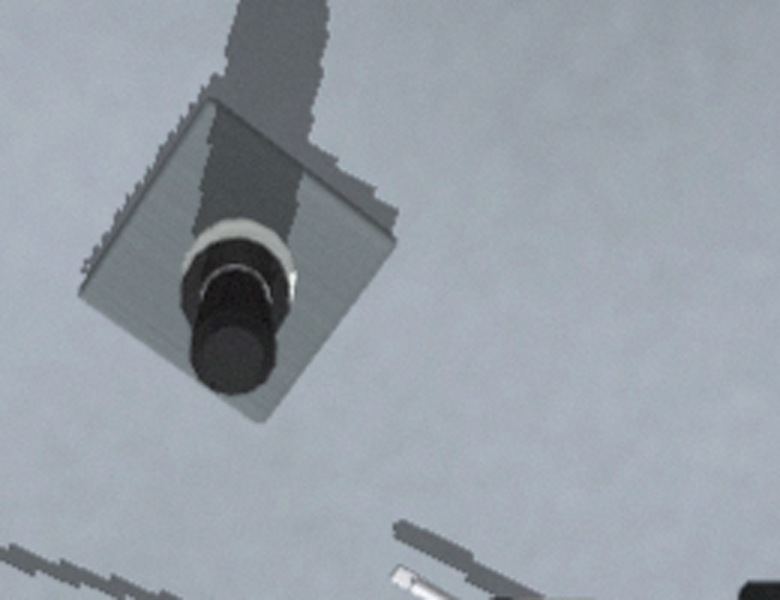

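Run:
```python
from h import *
import pickle
w=pickle.load(open('vS2.pkl','rb'))
print('w',[(z,atz(w,a,z)[:2].round(4)) for a,z in(((257.7,148.3),.16),((258.7,125),.077),((260,120.7),.07),((259,117.7),.01))])
t,s=snap('top'),snap('side')
A=[]
for q,c in((t,(357,220)),(s,(256,270))):
    for P in((.49,-.27,.16),(.5,-.27,.16),(.5,-.27,.077),(.5,-.27,.01)): print(P,proj(q,P).round(1))
    I=q['img'][c[1]-40:c[1]+40,c[0]-40:c[0]+40]; A.append(cv2.resize(I,(400,400),interpolation=cv2.INTER_CUBIC))
cv2.imwrite('pics/ts.png',np.hstack(A)[:,:,::-1])
```

```text
w [(0.16, array([ 0.4892, -0.272 ])), (0.077, array([ 0.4972, -0.271 ])), (0.07, array([ 0.5005, -0.2711])), (0.01, array([ 0.5001, -0.2712]))]
(0.49, -0.27, 0.16) [[368.1 227.4]]
(0.5, -0.27, 0.16) [[368.  223.7]]
(0.5, -0.27, 0.077) [[360.4 226.7]]
(0.5, -0.27, 0.01) [[355.  228.8]]
(0.49, -0.27, 0.16) [[250.3 251.1]]
(0.5, -0.27, 0.16) [[254.1 249.9]]
(0.5, -0.27, 0.077) [[254.6 271.5]]
(0.5, -0.27, 0.01) [[254.9 287.3]]
```

View pics/ts.png

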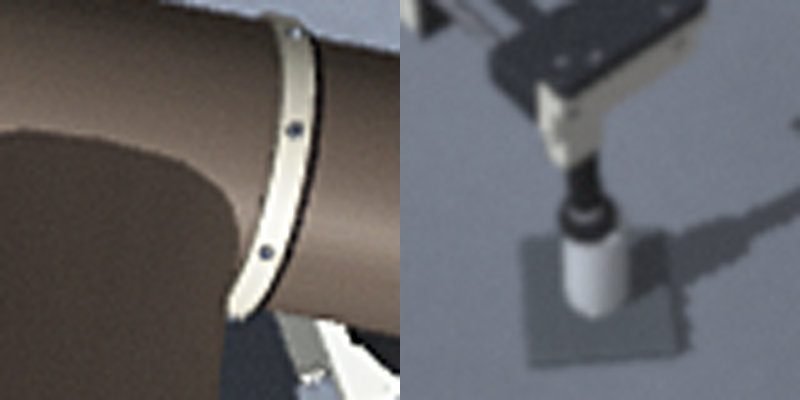

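Run:
```python
from h import *
for n,(x0,x1,y0,y1) in(('top0',(348,376,212,240)),('side0',(244,266,240,282))):
    g=cv2.imread(f'pics/{n}.png',0)[y0:y1,x0:x1]
    print(n); print('\n'.join(''.join('#' if v<38 else '+' if v<60 else '.' for v in r)+f' {y0+i}' for i,r in enumerate(g)))
```

```text
top0
............................ 212
............................ 213
+........................... 214
++++........................ 215
+++++++..................... 216
++++++++++.+................ 217
+++++++++++.+++............. 218
.++++++++++....+++.......... 219
.++++++++++........++....... 220
.++++++++++.........+....... 221
.+++++++++++......+###...... 222
..++++++.+#####++#####+..... 223
..++++...##############..... 224
..++....###+###########..... 225
..+.....###############..... 226
..+.....##############...... 227
.......+###+#######+........ 228
........##+..#####.......... 229
.........##..++##+.......... 230
..........##++##+........... 231
...........+#..+............ 232
............................ 233
............................ 234
............................ 235
............................ 236
............................ 237
............................ 238
............................ 239
side0
...................... 240
...................... 241
...................... 242
...................... 243
...................... 244
...................... 245
...
[... 268 characters left out ...]
.......+####+........ 256
........+####+........ 257
........+####+........ 258
........+####+........ 259
........+####+........ 260
........+####+........ 261
........+####+........ 262
........+####+........ 263
........+####+........ 264
........+####+........ 265
........+####+........ 266
........+####+........ 267
........+#####........ 268
.......++#####+....... 269
......+.++#####+...... 270
......+....+++++...... 271
......+......+##...... 272
......++.....+##...... 273
......+++++++###+..... 274
.......+++++###+...... 275
........++++#++....... 276
...................... 277
....................++ 278
...................+++ 279
..................++++ 280
...................+++ 281
```

Run:
```python
from h import *
import pickle
a,b=[pickle.load(open(f'{n}.pkl','rb')) for n in('vS','vS2')]
P=tri([ray(a,(322,158)),ray(b,(257.7,148.3))]); print('top tri',P,proj(a,P),proj(b,P))
s=snap('side','side2'); g=cv2.cvtColor(s['img'],cv2.COLOR_RGB2GRAY)[256:282,244:266]
print('\n'.join(''.join('#' if v<38 else '+' if v<60 else '.' for v in r)+f' {256+i}' for i,r in enumerate(g)))
```

```text
top tri [ 0.48912963 -0.27218026  0.15250419] [[321.80556184 159.1513787 ]] [[257.9154142  146.80213348]]
...................... 256
...................... 257
...................... 258
...................... 259
...................... 260
..........+........... 261
.........++........... 262
.......++##........... 263
......++###........... 264
......+####+.......... 265
......++###+.......... 266
......+####+.......... 267
......++####.......... 268
......+#####+......... 269
......+######+........ 270
.......++++++++....... 271
............+#+....... 272
.....+......+#+....... 273
.....++....++++....... 274
.....++++++++++....... 275
.....+++++++++........ 276
.......+++++.......... 277
....................++ 278
...................+++ 279
...................+++ 280
...................+++ 281
```

>>> apply_moves(commands=[[[3, 0.8, 0], -0.015, 0], [[4.6, 1.3, 0], -0.015, 0], [[4.6, 1.3, 0], -0.015, 0], [[4.6, 1.3, -2], -0.015, 0], [[4.6, 1.3, -5], -0.015, 0], [[4.6, 1.3, -8], -0.015, 0], [[4.6, 1.3, -10.3], -0.015, 0], [[4.6, 1.3, -10.3], -0.015, 0], [[4.6, 1.3, -10.3], -0.015, 1], [[4.6, 1.3, -10.3], -0.015, 1], [[4.6, 1.3, -10.3], -0.015, 1], [[4.6, 1.3, -10.3], -0.015, 1], [[4.6, 1.3, -10.3], -0.015, 1], [[4.6, 1.3, -10.3], -0.015, 1], [[4.6, 1.3, -10.3], -0.015, 1], [[4.6, 1.3, -10.3], -0.015, 1]])

```text
clock: 9.52
tool_pos: [0.4931, -0.272, 0.1208]
orientation: [180.0, -0.0, 17.1]
force: [-0.1, 0.3, -0.4]
opening: 0.0401
gripper_force: 0.0
```

```bash
cat > side.py <<'E'
import sys
from h import *
x0,x1,y0,y1=map(int,sys.argv[1:5])
s=snap('side',sys.argv[5] if len(sys.argv)>5 else None); o=ctrl.get_obs(); print(o['clock'],o['tool_pos'].round(4) if hasattr(o['tool_pos'],'round') else o['tool_pos'],np.round(o['orientation'],1),np.round(o['force'],1),np.round(o['moment'],2),o['opening'],o['gripper_force'])
g=cv2.cvtColor(s['img'],cv2.COLOR_RGB2GRAY)[y0:y1,x0:x1]
print('\n'.join(''.join('#' if v<38 else '+' if v<60 else '-' if v<85 else '.' for v in r)+f' {y0+i}' for i,r in enumerate(g)))
E
python3 side.py 235 275 235 285
```

```text
9.5667 [ 0.4931 -0.2719  0.1207] [180.   -0.   17.1] [ 0.2  0.2 -0.2] [-0.08 -0.01 -0.03] 0.035497777913497085 0.0
-...............+########+-............. 235
.-..............-#######+++-----........ 236
..-.............-####+++-+++++++-....... 237
-..-............-###++---++###+++-...... 238
--..-...........-##+----++###+++++-..... 239
++----..........-++----++#+++++++++--... 240
+------.........-+----+++++---.--++++-.. 241
-----+---.......-+++++++++-......-++++-. 242
...--+----......-+++++++-.........-++++- 243
....-+-...-....-+++++++-.....-.....-++++ 244
.....-.....-..--+++++-.....----.....-+++ 245
-...........---+++++-.....-++++-.....-++ 246
-...........--+++++-....--++++++-.....-- 247
...........----++++-...-+++++++++-.....- 248
..........-++---++++--+++#++++++++--...- 249
..........-+++---+++++++###++++++++--..- 250
...........-+++---++++++++++#+++++++---- 251
............-++++--+++++++#+#+++++++++++ 252
.............-+++--+++++++++##++++++++++ 253
.............-+++++++++++++++##+++++++++ 254
.........--.--++++++++++++++++++++++++++ 255
.........-++-+++++++++++++++++++++++++++
[... 564 characters left out ...]
+..........-+++++-... 269
..............-+###-...........++++-.... 270
.............---+++-............---..... 271
.............--.---..................... 272
.............-+-........................ 273
.............-++-----................... 274
.............-+++++++-.................. 275
.............-++++++++-...............-- 276
...............-+++++-............--.--- 277
..................--............-------- 278
..........................--...--+------ 279
..........................-----+++------ 280
..........................--+++++++----- 281
..........................--++++++------ 282
..........................--++++++------ 283
..........................--++++++------ 284
```

>>> apply_moves(commands=[[[0, 0, 0], 0, 1], [[0, 0, 0], 0, 1], [[0, 0, 0], 0, 1], [[0, 0, 0], 0, 1], [[0, 0, 0], 0, 1], [[0, 0, 0], 0, 1], [[0, 0, 0], 0, 1], [[0, 0, 0.5], 0, 1], [[0, 0, 1.5], 0, 1], [[0, 0, 3], 0, 1], [[0, 0, 3], 0, 1], [[0, 0, 3], 0, 1]])

```text
clock: 10.57
tool_pos: [0.4933, -0.272, 0.1515]
orientation: [180.0, -0.1, 17.1]
force: [0.1, 1.0, -2.1]
opening: 0.0177
gripper_force: 30.0
```

```bash
python3 side.py 240 270 235 295
python3 - <<'E'
from h import *
import pickle
w=snap('wrist'); I=cv2.resize(w['img'],(640,480)); s=cv2.imread('pics/side2.png')
print([ (P,proj(w,P).round(0).tolist()) for P in((.4925,-.272,.055),(.4925,-.272,.1))])
cv2.imwrite('pics/held.png',I[:,:,::-1])
E
```

```text
10.6167 [ 0.4927 -0.2718  0.1507] [-180.    -0.    17.1] [ 0.8 -0.1 -2.4] [-0.06  0.01 -0.05] 0.017228157896434473 29.954265654087067
------....-++++########+-..... 235
--+----.--++++#######++++-.... 236
.-++-----+++++#######+++++-... 237
..--....-+++++++#####++++++--. 238
.........--++++++#+#+++++++++- 239
..........--++++++###+++++++++ 240
......------+++++++###+++++++# 241
.....-+++----++++++++##+++++## 242
....-+++++-----++++++#+####### 243
...-+++++++----+++++++#++###++ 244
...-+++++++++---++++++++##+#++ 245
...-++++++++++---+++++++++++++ 246
...-++++++++++++++++++++++++++ 247
...-++++++++++++++++++++++++++ 248
....-+++++++++--++++++++++++++ 249
.....-++++++-...-+++++++++++++ 250
......-+++++....--++++++++++++ 251
.......++++-.....----+++++++++ 252
.......-+++-......---+++++++++ 253
.......-++++.......-++++++--++ 254
.......-++++-......--++++----+ 255
.......-++++........-++++---++ 256
........-+++........-+++++++++ 257
.........-++.........---++++++ 258
.........-+-............-+++++ 259
.........-+-.............-++++ 260
.........-+-..............-++- 261
........-+++.........
[... 522 characters left out ...]
.....------- 277
......................---++++- 278
.....................--++++++- 279
.....................--++++++- 280
.....................--++++++- 281
.....................--++++++- 282
.....................--++++++- 283
.....................--+++++++ 284
.....................--++++++- 285
.....................--+++++-- 286
.....................-++++---- 287
.....................--+---..- 288
.....................------..- 289
.....................----..... 290
.....................--....... 291
.............................. 292
.............................- 293
.............................. 294
[((0.4925, -0.272, 0.055), [[256.0, 204.0]]), ((0.4925, -0.272, 0.1), [[256.0, 226.0]])]
```

View pics/held.png

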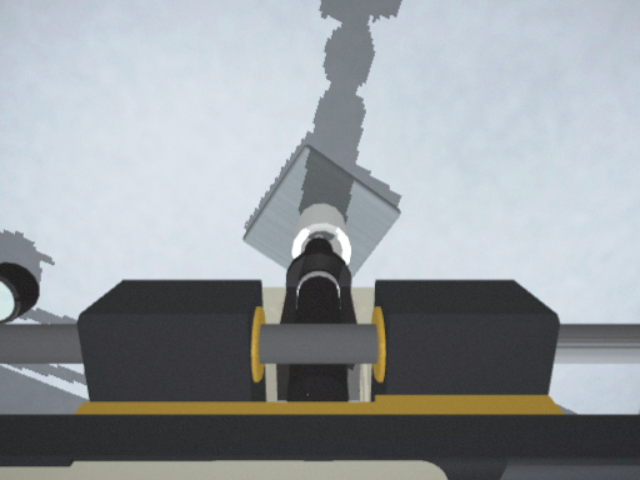

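>>> apply_moves(commands=[[[0.3, 0.1, 0], 0, 1], [[0.6, 0.2, 0], 0, 1], [[0.9, 0.27, 0], 0, 1], [[1.1, 0.34, 0], 0, 1], [[1.1, 0.34, 0], 0, 1], [[1.1, 0.34, 0], 0, 1]])

```text
clock: 11.17
tool_pos: [0.5026, -0.2688, 0.15]
orientation: [-179.9, 0.2, 17.1]
force: [-4.4, -2.1, 0.4]
opening: 0.0175
gripper_force: 30.0
```

>>> apply_moves(commands=[[[-0.2, -0.06, 0], 0, 1], [[-0.3, -0.1, 1.5], 0, 1], [[-0.3, -0.1, 4], 0, 1], [[-0.3, -0.1, 6.5], 0, 1], [[-0.3, -0.1, 6.5], 0, 1], [[-0.3, -0.1, 6.5], 0, 1]])

```text
clock: 11.67
tool_pos: [0.5024, -0.2695, 0.2169]
orientation: [179.9, -0.2, 17.1]
force: [-0.1, -0.2, -3.2]
opening: 0.0174
gripper_force: 30.0
```

```bash
python3 side.py 235 275 218 295
python3 - <<'E'
from h import *
import pickle
w=snap('wrist'); pickle.dump({k:w[k] for k in('img','fx','fy','cx','cy','T')},open('vH.pkl','wb'))
for t in('probe','tip'): print(t,ctrl.spot_point(w,t)[:2])
o=ctrl.get_obs(); p=np.array(o['tool_pos'])
for L in(0,5,10):
    d=np.array([-np.sin(np.radians(L))*.956,-np.sin(np.radians(L))*.293,np.cos(np.radians(L))])
    print(L,[proj(w,p+[0,0,.002]-d*h)[0].round(1).tolist() for h in(.048,.097,.113)])
g=cv2.cvtColor(w['img'],cv2.COLOR_RGB2GRAY)[150:250,216:296]
print('\n'.join(''.join('#' if v<38 else '+' if v<60 else '-' if v<85 else '.' for v in r)+f' {150+i}' for i,r in enumerate(g)))
E
```

```text
11.7167 [ 0.5014 -0.2692  0.2155] [-1.80e+02 -1.00e-01  1.71e+01] [-0.2  0.6 -2.2] [-0.01  0.02  0.02] 0.017434113844409137 29.998715221881866
.-++--........------+++++++++++++++++#+- 218
..-+--......---+--..--++++++++#+++++###+ 219
...--......--++++--..--++++++++#######++ 220
...........-+++++++-..--++++++++###+++++ 221
...........-++++++++--.--++++++++##+++++ 222
...........-+++++++++-----++++++++++++++ 223
...........-+++++++++++--+++++++++++++++ 224
...........-++++++++++++++++++++++++++++ 225
...........-++++++++++++++++++++++++++++ 226
............-++++++++-.--+++++++++++++++ 227
.............-++++++-...--++++++++++++++ 228
..............++++++-....-++++++++++++++ 229
..............-++++-......---+++++++++++ 230
..............-++++-.......--+++++---+++ 231
...............+++++-.......-+++++---+++ 232
...............+++++-.......--++++++++++ 233
...............++#++.........--+++++++++ 234
...............+#+#+...........----+++++ 235
...............+#+++.............-++++++ 236
...............-+##-..............-++++- 237
................-++-...............-++-. 238
............
[... 10514 characters left out ...]
+-.............. 241
...........-+++++++++-++#+#+++#+#++#++#####++#########++++++++++++.............. 242
...........-+++++++++-++###+#++###+++###+#####+#+#+++#++++++++++++.............. 243
...........++++++++++-##+#+##+###++#+++#+##++####+#####+++++++++++.............. 244
...........++++++++++-###+##++#++#++++#++###+##+###+###+++++++++++-............. 245
...........+++++++++++++###+##++#####+++#+##++++#######++#++++++++-............. 246
..........-++++++++##+++####+#+##+##+###+#+###+++#++#+#+++#+++++++-............. 247
..........-+++++++++++########+###++####+#+++++++####+#++++++++++++............. 248
..........+++++++++#+#++###+##########++####+#####+#+###+++++++++++............. 249
```

```bash
cat > lean.py <<'E'
import sys
from h import *
from scipy.optimize import minimize
def hullmask(w,G,d,h,rows):
    # G grasp point, d unit axis (away from tip)
    a=np.cross(d,[0,1,0]); a/=np.linalg.norm(a); b=np.cross(d,a); th=np.linspace(0,2*np.pi,40)
    m=np.zeros((384*8,512*8),np.uint8)[:1]
    x0,x1,y0,y1=rows; S=8; m=np.zeros(((y1-y0)*S,(x1-x0)*S),np.uint8)
    for z0,z1,r in((0,.045,.008),(.045,.052,.0155)):
        P=np.concatenate([G+d*(z-h)+r*(np.outer(np.cos(th),a)+np.outer(np.sin(th),b)) for z in(z0,z1)])
        u=(proj(w,P)+.5-[x0,y0])*S
        cv2.fillConvexPoly(m,cv2.convexHull(np.round(u).astype(np.int32)),255)
    return cv2.resize(m,(x1-x0,y1-y0),interpolation=cv2.INTER_AREA)/255.
def lean(w,o,rows=(216,296,150,219),h=.0975,l0=0.):
    x0,x1,y0,y1=rows; g=cv2.cvtColor(w['img'],cv2.COLOR_RGB2GRAY)[y0:y1,x0:x1].astype(float)
    t=np.clip((110-g)/50,0,1); yaw=np.radians(o['orientation'][2]); X=np.array([np.cos(yaw),np.sin(yaw),0]); Y=np.array([-X[1],X[0],0])
    G=np.array(o['tool_pos'])+[0,0,.002]
    def f(q):
        L,M=np.radians(q[:2]); d=-np.sin(L)*X+np.sin(M)*Y+np.array([0,0,1]); d/=np.linalg.norm(d)
        return ((hullmask(w,G+X*q[2]/1e3+Y*q[3]/1e3,d,h,rows)-t)**2).sum()
    best=min((minimize(f,[L,0,0,0],method='Nelder-Mead',options=dict(initial_simplex=np.array([[L,0,0,0],[L+4,0,0,0],[L,3,0,0],[L,0,2,0],[L,0,0,2]]))) for L in(l0-3,l0+3)),key=lambda r:r.fun)
    return best.x.round(2),round(best.fun,1),t.sum()
if __name__=='__main__':
    import pickle
    n=sys.argv[1]; l0=float(sys.argv[2]); o=ctrl.get_obs()
    if n=='vH': w=pickle.load(open('vH.pkl','rb'))
    else: w=snap('wrist')
    for h in(.095,.0975,.1): print(h,lean(w,o,h=h,l0=l0))
E
python3 lean.py vH 0
```

```text
0.095 (array([-0.54, -0.4 ,  0.18,  0.29]), np.float64(51.7), np.float64(821.3199999999999))
0.0975 (array([-0.54, -0.12, -0.4 ,  0.61]), np.float64(49.3), np.float64(821.3199999999999))
0.1 (array([-0.41, -0.02, -1.25,  0.72]), np.float64(48.2), np.float64(821.3199999999999))
```

>>> apply_moves(commands=[[[0.8, 3, 0], 0, 1], [[1.8, 7, 0], 0, 1], [[2.8, 11, 0], 0, 1], [[3.8, 15, 0], 0, 1], [[4.8, 19, 0], 0, 1], [[5.8, 23, -0.5], 0, 1], [[6.8, 26, -1], 0, 1], [[7.4, 28.2, -1], 0, 1], [[7.4, 28.6, -1], 0, 1], [[7.4, 28.6, -1], 0, 1], [[7.4, 28.6, -1], 0, 1]])

```text
clock: 12.78
tool_pos: [0.5746, 0.0164, 0.2047]
orientation: [180.0, 0.1, 17.1]
force: [1.0, -0.7, -2.3]
opening: 0.0173
gripper_force: 30.0
```

Run:
```python
from h import *
from scipy.optimize import minimize
w=snap('wrist'); o=ctrl.get_obs(); print(o['tool_pos'])
for n in('zero_top','zero_block'):
    r=ctrl.spot_point(w,n); print(n,r[:1], r and atz(w,r[0]['at'],.02 if n=='zero_top' else 0.))
g=cv2.cvtColor(w['img'],cv2.COLOR_RGB2GRAY)
print(proj(w,(.614,.029,.02)))
u,v=proj(w,(.614,.029,.02))[0].astype(int)
y0,x0=max(v-45,0),max(u-50,0)
print(x0); print('\n'.join(''.join('#' if q<38 else '+' if q<60 else '-' if q<85 else '.' if q<130 else ' ' for q in r)+f' {y0+2*i}' for i,r in enumerate(g[y0:v+55:2,x0:u+55])))
```

```text
[0.57460654 0.01580926 0.20500165]
zero_top [{'at': [258.5, 134.2], 'score': 0.76}] [0.61482148 0.02544157 0.02      ]
zero_block [{'at': [252.7, 129.3], 'score': 0.96}] [0.61599979 0.03163978 0.        ]
[[254.65465192 133.91842157]]
204
                                                   .-++------+-.                                          88
                                                 .-+----------++.                                         90
                                              .-++-------------++-.                                       92
                                            .+++-----------------++.                                      94
                                         .+++------+++-------------+-.                                    96
                                       .++----++++-++++++--+++++----++.                                   98
                                    .+++----+++++++++++++++++++++++++++-.                                 100
                                 ..+++---++++++++++++++++++++++++++++--+-.                       
[... 3932 characters left out ...]
                                     174
                                                                                                          176
                                                                                                          178
                                                                                                          180
                                                                                                          182
                                                                                                          184
                                                                                                          186
```

>>> apply_moves(commands=[[[2, 0.6, 0], 0, 1], [[4.2, 1.25, 0], 0, 1], [[4.2, 1.25, -2.5], 0, 1], [[4.2, 1.25, -5], 0, 1], [[4.2, 1.25, -6.8], 0, 1], [[4.2, 1.25, -7.1], 0, 1], [[4.2, 1.25, -7.4], 0, 1], [[4.2, 1.25, -7.7], 0, 1], [[4.2, 1.25, -7.8], 0, 1], [[4.2, 1.25, -7.8], 0, 1]])

```text
clock: 13.77
tool_pos: [0.6176, 0.0286, 0.1289]
orientation: [180.0, -0.1, 17.1]
force: [-1.4, -1.5, 0.2]
opening: 0.0179
gripper_force: 30.0
```

Run:
```python
from h import *
from lean import lean
for i in range(3):
    w=snap('wrist'); o=ctrl.get_obs(); print(np.round(o['tool_pos'],4),np.round(o['force'],2),np.round(o['moment'],2))
print(lean(w,o))
```

```text
[0.6177 0.0287 0.129 ] [-2.08 -2.16  2.05] [-0.81  0.37 -0.01]
[0.6176 0.0288 0.1289] [-1.67 -1.48  0.93] [-0.95  0.34  0.06]
[0.6176 0.0289 0.1287] [-0.5  -1.72  1.34] [-0.88  0.31  0.01]
(array([-0.73,  0.18, -1.12,  1.03]), np.float64(1938.4), np.float64(2724.6200000000003))
```

>>> apply_moves(commands=[[[0, 0, -0.15], 0, 1], [[0, 0, -0.25], 0, 1], [[0, 0, -0.25], 0, 1], [[0, 0, -0.25], 0, 1], [[0, 0, -0.25], 0, 1], [[0, 0, -0.25], 0, 1], [[0, 0, -0.25], 0, 1], [[0, 0, -0.25], 0, 1], [[0, 0, -0.25], 0, 1], [[0, 0, -0.25], 0, 1], [[0, 0, -0.25], 0, 1], [[0, 0, -0.25], 0, 1], [[0, 0, -0.25], 0, 1], [[0, 0, -0.25], 0, 1], [[0, 0, -0.25], 0, 1], [[0, 0, -0.25], 0, 1], [[0, 0, -0.25], 0, 1], [[0, 0, -0.25], 0, 1]])

```text
clock: 15.42
tool_pos: [0.6172, 0.029, 0.1251]
orientation: [180.0, -0.0, 17.1]
force: [1.8, -2.3, 3.2]
opening: 0.0175
gripper_force: 30.0
```

Run:
```python
from h import *
for i in range(3):
    w=snap('wrist'); o=ctrl.get_obs(); print(np.round(o['tool_pos'],4),np.round(o['force'],2),np.round(o['moment'],2))
import pickle; pickle.dump({k:w[k] for k in('img','fx','fy','cx','cy','T')},open('vZ.pkl','wb'))
g=cv2.cvtColor(w['img'],cv2.COLOR_RGB2GRAY)
print('\n'.join(''.join('#' if q<38 else '+' if q<60 else '-' if q<85 else '.' if q<130 else ' ' for q in r)+f' {150+2*i}' for i,r in enumerate(g[150:224:2,200:310])))
```

```text
[0.6172 0.029  0.1251] [ 2.66 -2.01  1.72] [-1.26 -0.93 -0.  ]
[0.6172 0.029  0.1251] [ 1.62 -2.38  2.56] [-1.27 -1.   -0.02]
[0.6172 0.029  0.1251] [ 1.6  -3.21  3.31] [-1.29 -0.98 -0.03]
                                               ..-++++++++++++++++++++++-.                                     150
                                             ..+++++++++++++++++++++++++++-.                                   152
                                           .++++++---++++++++++++++++++++++-.                                  154
                                        .-+++++-----+++++++++++++++++++++++++-.                                156
                                      .++++++----++++++++++++++++++++++++--+++-.                               158
                                   .-+++++---+++++++++++++++++++++++++++++++++++-.                             160
                                ..++++++--+++++++++++++++++++++++++++++++++++++++-.                            162
                              .++++++--++-+++++++++++++++++++++++++++++++++++--++++-.                     
[... 2643 characters left out ...]
       210
                   .----------     ++++++++++++++++++++-+-++++++++++++++##+.      .---------------.            212
                     .---------.  +++---+-+++++++++++++-++++++++++++++++++++.     --------------.              214
                       ---------+++------++++++++++++++-+++++++++++++++++++++.  .-------------                 216
                        .------+++--------+++++++++++++++++++++++++++++++++-++++-----------                    218
                          .---++---------+++++++++-........-+#+#+++++++++++++-++-------.                       220
                            -++-------++--++++...             ..+#++++++++-----++---.                          222
```

>>> apply_moves(commands=[[[0, 0, 2], 0, 1], [[0, 0, 5], 0, 1], [[-1, -2.6, 8], 0, 1], [[-2.4, -6.2, 9], 0, 1], [[-3.9, -10, 9], 0, 1], [[-5.4, -13.8, 9], 0, 1], [[-6.9, -17.6, 9], 0, 1], [[-8.4, -21.4, 9], 0, 1], [[-9.8, -25.2, 9], 0, 1], [[-11, -28.2, 9], 0, 1], [[-11.5, -29.6, 9], 0, 1], [[-11.7, -30, 9], 0, 1], [[-11.7, -30, 9], 0, 1], [[-11.7, -30, 9], 0, 1]])

```text
clock: 16.73
tool_pos: [0.4997, -0.2702, 0.2142]
orientation: [-179.9, 0.1, 17.0]
force: [0.0, 0.5, -3.4]
opening: 0.0171
gripper_force: 30.0
```

Run:
```python
from h import *
from lean import lean
w=snap('wrist'); o=ctrl.get_obs(); print(o['clock'],np.round(o['tool_pos'],4),np.round(o['force'],2)); print(lean(w,o,rows=(236,276,150,208)))
g=cv2.cvtColor(w['img'],cv2.COLOR_RGB2GRAY)
print('\n'.join(''.join('#' if q<38 else '+' if q<60 else '-' if q<85 else '.' if q<130 else ':' if q<170 else ' ' for q in r)+f' {140+2*i}' for i,r in enumerate(g[140:224:2,210:300])))
print([proj(w,(.5003,-.2711,z))[0].round(1) for z in(.01,.07)])
```

```text
16.7833 [ 0.5001 -0.27    0.2145] [ 0.94  0.14 -1.79]
(array([-0.82, -0.18, -1.04,  0.68]), np.float64(42.6), np.float64(356.06))
                   :....::::::::::::................................::::.::::::            140
                :::...:::::::::::::....................................::::...:.:::        142
                ::...::::::::::::::................................::.....::.::::....::    144
             :::....::::::::::::::.................................::::...........:....::: 146
             ::...::::::::::::::::................................::::::::......::......:: 148
          ::::...::::::::::::::::::..............................::::::::::::.......:::.:: 150
         ::::...:::::::::::::::::::...............................::::::::::::::.......:.: 152
         :::..::::::::::::::::::::................................:::::::::::::::::.....:. 154
      ::::...::::::::::::::::::::.................................::::::::::::::::::::.... 156
      ::....:::::::::::::::::::::................................:::::::::::::::::::::::.. 158
     ::...::::::::::
[... 2366 characters left out ...]
              :-+#+++++++++++++++++-+++++++++++++++-.:                          210
                        -++++----++++++++++++-++++++++++++++++++-:                         212
                       -+++----+++++++++++++++++++++++++++++++++++.                        214
                     :++-+++---+++++++++++-+++++-++++++++++++++++++.                       216
                    :++----+--+++++++++++++++++++++++++++++++++++++-:                      218
                    ++--+---++++++++++++--......-+++++++++++++++-+-+-:                     220
                   .+--------++++++-...::::::::::::...#++++++++++++-+-:                    222
[array([256.4, 172.4]), array([256.7, 186.5])]
```

>>> apply_moves(commands=[[[0.03, -0.1, -1], 0, 1], [[0.03, -0.1, -3], 0, 1], [[0.03, -0.1, -5], 0, 1], [[0.03, -0.1, -6.2], 0, 1], [[0.03, -0.1, -6.2], 0, 1], [[0.03, -0.1, -6.2], 0, 1]])

```text
clock: 17.28
tool_pos: [0.5003, -0.2712, 0.1522]
orientation: [-179.9, 0.1, 17.2]
force: [0.3, -0.2, -2.5]
opening: 0.0178
gripper_force: 30.0
```

>>> apply_moves(commands=[[[-0.4, -0.12, 0], 0, 1], [[-0.8, -0.25, 0], 0, 1], [[-1.2, -0.37, 0], 0, 1], [[-1.6, -0.49, 0], 0, 1], [[-2, -0.61, 0], 0, 1], [[-2.4, -0.73, 0], 0, 1], [[-2.8, -0.86, 0], 0, 1], [[-2.8, -0.86, 0], 0, 1], [[-2.8, -0.86, 0], 0, 1], [[-2.8, -0.86, 0], 0, 1]])

```text
clock: 18.12
tool_pos: [0.474, -0.2805, 0.1545]
orientation: [179.9, -0.3, 17.1]
force: [4.1, 2.7, -2.7]
opening: 0.0176
gripper_force: 30.0
```

>>> apply_moves(commands=[[[0.1, 0.03, 0], 0, 1], [[0.15, 0.04, 1.5], 0, 1], [[0.2, 0.06, 4], 0, 1], [[0.2, 0.06, 7], 0, 1], [[0.2, 0.06, 8], 0, 1], [[0.2, 0.06, 8], 0, 1], [[0.2, 0.06, 8], 0, 1]])

```text
clock: 18.7
tool_pos: [0.4739, -0.28, 0.2332]
orientation: [180.0, -0.0, 17.1]
force: [-0.8, 0.0, -2.8]
opening: 0.0175
gripper_force: 30.0
```

Run:
```python
from h import *
from lean import lean
w=snap('wrist'); o=ctrl.get_obs(); print(o['clock'],np.round(o['tool_pos'],4),np.round(o['orientation'],2),np.round(o['force'],2))
import pickle; pickle.dump({k:w[k] for k in('img','fx','fy','cx','cy','T')},open('vL.pkl','wb'))
g=cv2.cvtColor(w['img'],cv2.COLOR_RGB2GRAY)
print('\n'.join(''.join('#' if q<38 else '+' if q<60 else '-' if q<85 else '.' if q<130 else ':' if q<170 else ' ' for q in r)+f' {120+2*i}' for i,r in enumerate(g[120:240:2,210:300])))
for h in(.095,.0975,.1): print(lean(w,o,rows=(216,296,120,200),h=h,l0=18))
```

```text
18.75 [ 0.4735 -0.2798  0.2321] [-1.7994e+02  4.0000e-02  1.7060e+01] [-0.41  0.27 -2.1 ]
            :::..:::::::::::::::...............................:::::::::....:::...::::::   120
           ::...:::::::::::::::::..............................::::::::::::....:.:.:::::   122
         :::..:::::::::::::::::::..............................::::::::::::::.....:::::::: 124
        :::..:::::::::::::::::::................................::::::::::::::::......::.: 126
      ::::..::::::::::::::::::::...............................::::::::::::::::::::....::: 128
     :::...::::::::::::::::::::..........:::::::..............::::::::::::::::::::::::.... 130
     ::..:::::::::::::::::::::......::: ::      :::::.........:::::::::::::::::::::::::::. 132
  :::...::::::::::::::::::::::...::::             :::::......::::::::::::::::::::::::::::: 134
  ::...::::::::::::::::::::::::.:::::                :::....:::::::::::::::::::::::::::::: 136
:::..:::::::::::::::::::::::::::::                     :::....:::::::::::::::::::::::::::: 138
:...:::::::::::::::::::::::::::                          ::.
[... 4253 characters left out ...]
++++++++##+##++#+++++##. ++++++.                   : 230
                  :.++++++++##+++##+##++++++#+++++++++++##++#-.++++++-:                  : 232
:                 :++++++++#++++++++#++++++###++#+#+#+++##++++-+++++++.:                 : 234
:                :.++++++++#++#+#+#+##++++++++#+++##+++++##+++-+++++++-:                 : 236
:                :-+++++++++++##++++#+#++++++#++++++++#++#+++#+++++++++.                 : 238
(array([10.53,  0.14,  4.04,  0.92]), np.float64(46.1), np.float64(1134.7199999999998))
(array([10.56,  0.16,  3.07,  0.94]), np.float64(44.0), np.float64(1134.7199999999998))
(array([10.56,  0.16,  2.14,  0.95]), np.float64(43.0), np.float64(1134.7199999999998))
```

```bash
sed -i 's/for z0,z1,r in((0,/for z0,z1,r in((-.016,0,.003),(0,/' lean.py
python3 - <<'E'
import pickle
from lean import *
o=ctrl.get_obs(); w=pickle.load(open('vL.pkl','rb'))
for h in(.094,.0975,.101): print(lean(w,o,rows=(216,296,120,200),h=h,l0=12))
for h in(.094,.0975,.101): print(lean(w,o,rows=(238,274,120,184),h=h,l0=12))
print('upright', lean(pickle.load(open('vH.pkl','rb')),dict(tool_pos=[.5014,-.2692,.2155],orientation=[180,0,17.1])))
E
```

```text
(array([10.12,  0.13,  4.72,  0.94]), np.float64(43.7), np.float64(1134.7199999999998))
(array([ 1.029e+01, -1.000e-02,  3.290e+00,  7.400e-01]), np.float64(40.7), np.float64(1134.7199999999998))
(array([10.4 ,  0.16,  1.89,  0.98]), np.float64(40.4), np.float64(1134.7199999999998))
(array([12.58, -0.83,  1.02, -0.6 ]), np.float64(37.0), np.float64(487.18000000000006))
(array([11.58, -0.57,  1.19, -0.2 ]), np.float64(36.2), np.float64(487.18000000000006))
(array([11.1 , -0.6 ,  0.68, -0.34]), np.float64(36.9), np.float64(487.18000000000006))
upright (array([-0.49, -0.17, -0.94,  0.76]), np.float64(50.0), np.float64(821.3199999999999))
```

Run:
```python
from lean import *
s=snap('side'); o=ctrl.get_obs(); G=np.array(o['tool_pos'])+[0,0,.002]
X=np.array([.956,.293,0])
def box(L,h):
    L=np.radians(L); d=-np.sin(L)*X+[0,0,np.cos(L)]; return [proj(s,G+d*(z-h))[0].round(1) for z in(-.016,0,.048,.06)]
print(box(11,.0975))
b=box(11,.0975); x0,x1=int(b[1][0])-12,int(b[1][0])+12; y0,y1=int(b[2][1])-2,int(b[0][1])+5
g=cv2.cvtColor(s['img'],cv2.COLOR_RGB2GRAY)
print('\n'.join(''.join('#' if q<38 else '+' if q<60 else '-' if q<85 else '.' if q<110 else ':' if q<130 else ' ' for q in r)+f' {y0-8+i}' for i,r in enumerate(g[y0-8:y1+4,x0-4:x1+8])))
for h in(.0945,.0975,.1): print(lean(s,o,rows=(x0,x1,y0+2,y1),h=h,l0=11))
```

```text
[array([252.6, 261.8]), array([251.5, 258.2]), array([248.1, 247.1]), array([247.2, 244.2])]
:  :-++++-     ::..--+++++++++++--.. 237
:::.---.--     :..:..---++++#++-..:: 238
::::...:--     :..:  .-++++#++-..::: 239
::::::::..     :..:   .-++++-...:::: 240
::::::::::    :::.:    .---....::::: 241
::::::::::    :::.:     :....::::::: 242
::::::::.:    :::::      ....::::::: 243
::::::::..    ::...     :...:::::::: 244
::::::::--:   :..--:    :...:::::::: 245
::::::::-+-:  ..-+-:   ::..::::::::: 246
::::::::-++-..-+++-:   ::::::::::::: 247
::::::::.-+++++++++.   ::::::::::::: 248
:::::::::-+++++++++.   ::::::::::::: 249
:::::::::.-++++#+#+-   ::::::::::::: 250
::::::::::.--+#####+. :::::::::::::: 251
::::::::::::.-+####+.::::::::::::::: 252
:::::::::::::.-#####-::::::::::::::: 253
::::::::::::::-+####+.:::::::::::::: 254
::::::::::::::.+####+.:::::::::::::: 255
:::::::::::::::-+###-.:::::::::::::: 256
:::::::::::::::.-+#+-::::::::::::::: 257
::::::::::::::::.---.::::::::::::::: 258
::::::::::::::::::...::::::::::::::: 259
:::::::::::::::::::::::::::::::::::: 260
:::::::::::::::::::::::::::::::::::: 261
:::::::::::::::::::::::::::::::::::: 262
:::::::::::::::::::::::::::::::::::: 263
:::::::::::::::::::::::::::::::::::: 264
:::::::::::::::::::::::::::::::::::: 265
:::::::::::::::::::::::::::::::::::: 266
:::::::::::::::::::::::::::::::::::: 267
:::::::::::::::::       :::::::::::: 268
:::::::::::::::          ::::::::::: 269
(array([15.45, -1.96,  1.09,  1.46]), np.float64(4.0), np.float64(88.38))
(array([16.22, -3.02,  0.71,  1.83]), np.float64(4.5), np.float64(88.38))
(array([15.8 , -0.48,  1.78,  6.93]), np.float64(3.7), np.float64(88.38))
```

```bash
cat > joint.py <<'E'
from lean import *
def joint(views,o,h0=.0975,Ls=None,yaw=None):
    yaw=np.radians(o['orientation'][2]); X=np.array([np.cos(yaw),np.sin(yaw),0]); Y=np.array([-X[1],X[0],0]); G=np.array(o['tool_pos'])+[0,0,.002]
    T=[]
    for w,r,(hi,wd),wt in views:
        g=cv2.cvtColor(w['img'],cv2.COLOR_RGB2GRAY)[r[2]:r[3],r[0]:r[1]].astype(float); T.append(np.clip((hi-g)/wd,0,1))
    def f(q,L,parts=False):
        a=np.radians(L); d=-np.sin(a)*X+np.array([0,0,np.cos(a)]); c=[]
        for i,((w,r,_,wt),t) in enumerate(zip(views,T)):
            w2=w
            if i==1: w2=dict(w); w2['cx']=w['cx']+q[3]; w2['cy']=w['cy']+q[4]
            c.append(wt*((hullmask(w2,G+X*q[0]/1e3+Y*q[1]/1e3,d,h0+q[2]/1e3,r)-t)**2).sum())
        return c if parts else sum(c)+(q[2]/3)**2+(q[0]/3)**2
    for L in Ls:
        r=minimize(f,[0,.8,0,0,0],args=(L,),method='Nelder-Mead',options=dict(maxiter=250,initial_simplex=np.vstack([[0,.8,0,0,0],np.array([0,.8,0,0,0])+np.diag([2,1,2,1,1])])))
        print(L,round(r.fun,1),r.x.round(1),np.round(f(r.x,L,True),1))
E
python3 - <<'E'
import pickle
from joint import *
o=ctrl.get_obs(); w=pickle.load(open('vL.pkl','rb')); s=snap('side')
joint([(w,(216,296,120,200),(110,50),1),(s,(242,268,250,263),(110,70),5)],o,Ls=(8,10,11,12,13,14,15,16,18))
E
```

```text
8 111.4 [ 4.9  0.6  1.8  0.5 -4.6] [82.  26.3]
10 67.2 [ 4.1  0.6 -1.9 -0.  -2.8] [42.4 22.6]
11 87.0 [ 3.8  0.7 -3.8  0.2 -1.2] [55.5 28.2]
12 91.5 [ 1.2  0.7  0.6 -0.3 -3.2] [73.7 17.6]
13 115.6 [ 0.2  0.7  0.7 -0.6 -2.8] [100.9  14.6]
14 138.2 [-1.4  0.7  2.9 -0.7 -3.3] [125.   12.1]
15 163.4 [-3.4  0.7  5.7 -0.7 -4. ] [146.6  11.8]
16 193.2 [-4.2  0.6  5.3 -1.  -3.7] [176.2  12. ]
18 264.1 [-4.3  0.8  1.8 -1.5 -2.2] [245.   16.7]
```

Run:
```python
import pickle
from h import *
def feat(w,G,X,L,dx,h):
    a=np.radians(L); d=-np.sin(a)*X+np.array([0,0,np.cos(a)]); e=np.cos(a)*X+np.array([0,0,np.sin(a)])
    return [round(proj(w,G+X*dx/1e3+d*(z-h)+r*e)[0][1],1) for z,r in((-.016,.003),(0,.008),(.045,.0155),(.052,.0155),(.052,.009),(.054,.009))]
X=np.array([.956,.293,0])
w=pickle.load(open('vH.pkl','rb')); G=np.array([.5014,-.2692,.2175])
print('feat: pin,housing end,collar low,collar top,groove bottom,grip low'); print('upright',feat(w,G,X,-.5,-.9,.0975))
w=pickle.load(open('vL.pkl','rb')); G=np.array([.4735,-.2798,.2341])
for L,dx,h in((10,4.1,.0956),(12,1.2,.098),(14,-1.4,.1004),(16,-4,.1)): print(L,feat(w,G,X,L,dx,h))
for n in('vH','vL'):
    g=cv2.cvtColor(pickle.load(open(n+'.pkl','rb'))['img'],cv2.COLOR_RGB2GRAY); print(n,g[160:230,254:258].mean(1).round().astype(int).tolist())
```

```text
feat: pin,housing end,collar low,collar top,groove bottom,grip low
upright [np.float64(196.3), np.float64(195.4), np.float64(202.8), np.float64(206.3), np.float64(217.1), np.float64(218.3)]
10 [np.float64(164.9), np.float64(166.2), np.float64(181.8), np.float64(186.9), np.float64(197.6), np.float64(199.2)]
12 [np.float64(162.7), np.float64(164.6), np.float64(182.6), np.float64(188.0), np.float64(198.4), np.float64(200.1)]
14 [np.float64(160.0), np.float64(162.6), np.float64(182.6), np.float64(188.4), np.float64(198.5), np.float64(200.3)]
16 [np.float64(158.7), np.float64(162.1), np.float64(184.8), np.float64(191.1), np.float64(201.0), np.float64(202.9)]
vH [111, 154, 165, 166, 166, 167, 168, 166, 166, 168, 168, 168, 210, 251, 254, 255, 255, 247, 138, 93, 94, 94, 93, 93, 93, 92, 112, 154, 167, 167, 166, 167, 169, 161, 146, 99, 48, 36, 38, 38, 36, 36, 36, 35, 38, 34, 48, 56, 59, 56, 58, 55, 60, 58, 56, 57, 58, 54, 46, 37, 95, 130, 141, 123, 71, 36, 35, 37, 38, 36]
vL [163, 151, 146, 143, 143, 100, 48, 40, 37, 38, 40, 40, 40, 40, 40, 41, 38, 39, 40, 41, 40, 41, 40, 38, 40, 40, 41, 46, 48, 48, 46, 46, 47, 46, 46, 46, 46, 46, 47, 41, 42, 44, 126, 146, 146, 154, 116, 62, 41, 38, 38, 40, 37, 38, 39, 41, 40, 40, 40, 39, 40, 39, 42, 37, 38, 40, 40, 41, 40, 39]
```

>>> apply_moves(commands=[[[0.4, 0.12, 0], 0, 1], [[0.78, 0.24, -1], 0, 1], [[0.78, 0.24, -4], 0, 1], [[0.78, 0.24, -6.5], 0, 1], [[0.78, 0.24, -8.2], 0, 1], [[0.78, 0.24, -8.2], 0, 1], [[0.78, 0.24, -8.2], 0, 1]])

```text
clock: 19.43
tool_pos: [0.4809, -0.2773, 0.149]
orientation: [-179.9, 0.2, 17.1]
force: [-2.4, -0.3, -2.7]
opening: 0.0176
gripper_force: 29.9
```

>>> apply_moves(commands=[[[-0.3, -0.09, 0], 0, 1], [[-0.6, -0.18, 0], 0, 1], [[-0.9, -0.28, 0], 0, 1], [[-1.2, -0.37, 0], 0, 1], [[-1.5, -0.46, 0], 0, 1], [[-1.8, -0.55, 0], 0, 1], [[-1.8, -0.55, 0], 0, 1], [[-1.8, -0.55, 0], 0, 1], [[-1.8, -0.55, 0], 0, 1]])

```text
clock: 20.18
tool_pos: [0.4663, -0.283, 0.1523]
orientation: [179.9, -0.3, 17.1]
force: [3.4, 3.2, -1.0]
opening: 0.0177
gripper_force: 30.0
```

>>> apply_moves(commands=[[[0.1, 0.03, 0], 0, 1], [[0.2, 0.06, 1.5], 0, 1], [[0.2, 0.06, 4], 0, 1], [[0.2, 0.06, 7], 0, 1], [[0.2, 0.06, 8], 0, 1], [[0.2, 0.06, 8], 0, 1], [[0.2, 0.06, 8], 0, 1]])

```text
clock: 20.77
tool_pos: [0.4658, -0.2824, 0.231]
orientation: [-180.0, -0.0, 17.1]
force: [-1.2, 1.2, -3.2]
opening: 0.0178
gripper_force: 30.0
```

```bash
cat > m.py <<'E'
import pickle
from lean import *
w=snap('wrist'); o=ctrl.get_obs(); print(o['clock'],np.round(o['tool_pos'],4),np.round(o['orientation'],2),np.round(o['force'],2))
pickle.dump({k:w[k] for k in('img','fx','fy','cx','cy','T')},open('vL2.pkl','wb'))
g=cv2.cvtColor(w['img'],cv2.COLOR_RGB2GRAY)
print('\n'.join(''.join('#' if q<38 else '+' if q<60 else '-' if q<85 else '.' if q<130 else ':' if q<170 else ' ' for q in r)+f' {120+i}' for i,r in enumerate(g[120:200,222:290])))
print(g[140:230,254:258].mean(1).round().astype(int).tolist())
for h in(.095,.0975,.1): print(lean(w,o,rows=(216,296,110,int(sys.argv[1])),h=h,l0=15))
E
python3 m.py 190
```

```text
20.8167 [ 0.4653 -0.2822  0.23  ] [-1.7993e+02  5.0000e-02  1.7060e+01] [-0.94 -0.22 -2.41]
:::::::::::::::::::................................::::::::::::::::: 120
:::::::::::::::::::................................::::::::::::::::: 121
:::::::::::::::::::.........:::::::::..............::::::::::::::::: 122
:::::::::::::::::::.......::::::  :::::...........:::::::::::::::::: 123
::::::::::::::::::......:::  ::: :: :::::.........:::::::::::::::::: 124
::::::::::::::::::.....:::  ::      :  :::........:::::::::::::::::: 125
::::::::::::::::::....:::             :::::......::::::::::::::::::: 126
::::::::::::::::::...:::                ::::.....::::::::::::::::::: 127
:::::::::::::::::::.:::                   :::....::::::::::::::::::: 128
:::::::::::::::::::::                       ::..:::::::::::::::::::: 129
:::::::::::::::::::                         ::...::::::::::::::::::: 130
:::::::::::::::::::                          ::...:::::::::::::::::: 131
::::::::::::::::::            :::::           :..::::::::::::::::::: 132
:::::::::::::::::          .........:          :.::::::::::
[... 4771 characters left out ...]
+++++++++++++++++++++++++++++++++++++++++++##+:          199
[97, 96, 98, 96, 95, 97, 97, 98, 136, 166, 172, 170, 169, 157, 149, 148, 148, 145, 147, 111, 57, 39, 39, 39, 40, 39, 39, 39, 40, 39, 38, 38, 40, 40, 40, 39, 39, 40, 40, 40, 40, 38, 41, 40, 39, 41, 40, 40, 39, 39, 41, 44, 42, 43, 44, 44, 42, 44, 44, 44, 44, 43, 44, 42, 40, 40, 40, 122, 149, 152, 152, 153, 120, 64, 38, 40, 40, 39, 39, 40, 37, 38, 39, 41, 42, 41, 39, 39, 41, 40]
(array([16.3 , -0.13, -0.43,  0.48]), np.float64(44.8), np.float64(821.9200000000001))
(array([16.51,  0.16, -1.73,  0.95]), np.float64(47.5), np.float64(821.9200000000001))
(array([16.76, -0.05, -3.05,  0.64]), np.float64(49.4), np.float64(821.9200000000001))
```

```bash
sed -i 's/(-.016,0,.003),//' lean.py
python3 - <<'E'
import pickle
from lean import *
for n,tp,rows,l0 in(('vL2',[.4653,-.2822,.23],(216,296,161,198),15),('vL',[.4735,-.2798,.2321],(216,296,165,200),12)):
    w=pickle.load(open(n+'.pkl','rb'))
    for h in(.094,.0975,.101): print(n,lean(w,dict(tool_pos=tp,orientation=[180,0,17.1]),rows=rows,h=h,l0=l0))
w=pickle.load(open('vL2.pkl','rb')); X=np.array([.956,.293,0]); G=np.array([.4653,-.2822,.232])
for L,dx in((14,0),(15,0),(16,-1),(17,-2)):
    a=np.radians(L); d=-np.sin(a)*X+np.array([0,0,np.cos(a)]); e=np.cos(a)*X+np.array([0,0,np.sin(a)])
    print(L,dx,[round(proj(w,G+X*dx/1e3+d*(z-.0975)+r*e)[0][1],1) for z,r in((-.016,.003),(-.016,-.003),(0,.008),(.045,.0155),(.052,.0155),(.052,.009),(.054,.009))])
E
```

```text
vL2 (array([16.87, -0.06, -0.29,  0.59]), np.float64(3.9), np.float64(1020.6199999999999))
vL2 (array([17.11,  0.16, -2.09,  0.85]), np.float64(4.7), np.float64(1020.6199999999999))
vL2 (array([17.74,  0.35, -4.07,  1.02]), np.float64(13.4), np.float64(1020.6199999999999))
vL (array([10.41, -0.02,  4.5 ,  0.71]), np.float64(13.0), np.float64(997.88))
vL (array([10.61,  0.21,  3.02,  1.03]), np.float64(10.8), np.float64(997.88))
vL (array([ 1.073e+01, -1.000e-02,  1.570e+00,  7.800e-01]), np.float64(9.8), np.float64(997.88))
14 0 [np.float64(159.8), np.float64(167.2), np.float64(162.4), np.float64(182.7), np.float64(188.6), np.float64(198.9), np.float64(200.7)]
15 0 [np.float64(157.4), np.float64(164.8), np.float64(160.3), np.float64(181.5), np.float64(187.6), np.float64(197.8), np.float64(199.7)]
16 -1 [np.float64(156.3), np.float64(163.6), np.float64(159.5), np.float64(182.0), np.float64(188.3), np.float64(198.5), np.float64(200.4)]
17 -2 [np.float64(155.2), np.float64(162.5), np.float64(158.8), np.float64(182.6), np.float64(189.1), np.float64(199.1), np.float64(201.1)]
```

>>> apply_moves(commands=[[[0, 3, 1], 0, 1], [[0, 7, 2], 0, 1], [[0, 11, 2], 0, 1], [[0, 15, 2], 0, 1], [[-0.3, 19, 2], 0, 1], [[-0.6, 23, 2], 0, 1], [[-0.9, 27, 2], 0, 1], [[-1.2, 31, 2], 0, 1], [[-1.5, 35, 2], 0, 1], [[-1.8, 39, 2], 0, 1], [[-2.1, 43, 2], 0, 1], [[-2.4, 47, 2], 0, 1], [[-2.7, 50, 1.5], 0, 1], [[-2.7, 51.5, 0], 0, 1], [[-2.7, 51.8, -1], 0, 1], [[-2.7, 51.8, -1.4], 0, 1], [[-2.7, 51.8, -1.4], 0, 1], [[-2.7, 51.8, -1.4], 0, 1]])

```text
clock: 22.32
tool_pos: [0.4391, 0.2342, 0.2166]
orientation: [179.9, 0.1, 17.0]
force: [-0.3, -0.8, -2.1]
opening: 0.0178
gripper_force: 30.0
```

```bash
cat > n.py <<'E'
from lean import *
from fit import tab
p=np.load('p.npy')
w=snap('wrist'); o=ctrl.get_obs(); print(o['clock'],np.round(o['tool_pos'],4),np.round(o['orientation'],2),np.round(o['force'],2),ctrl.spot_point(w,'spot')[:1],ctrl.spot_point(w,'tip')[:1])
R=tab(p,.075,.016,.015); n=np.array([-np.sin(p[3])*np.cos(p[2]),-np.sin(p[3])*np.sin(p[2]),np.cos(p[3])])
ring=np.array([proj(w,tab(p,.075+.0115*np.cos(a),.016+.0115*np.sin(a),.015))[0] for a in np.linspace(0,6.28,9)[:8]]); print('ring',proj(w,R).round(1),ring.round(0).tolist())
G=np.array(o['tool_pos'])+[0,0,.002]; X=np.array([.956,.293,0]); a=np.radians(17.1); d=-np.sin(a)*X+np.array([0,0,np.cos(a)])
T=G+X*-.0021-d*.1135+np.array([-.293,.956,0])*.0007; q=T-R; print('tip pred',T.round(4),proj(w,T).round(1),'off along n',(q@n).round(4),'lat',(q-n*(q@n)).round(4))
g=cv2.cvtColor(w['img'],cv2.COLOR_RGB2GRAY); c=proj(w,R)[0].astype(int); y0,x0=max(c[1]-30,0),c[0]-40
print(x0); print('\n'.join(''.join('#' if v<38 else '+' if v<60 else '-' if v<85 else '.' if v<130 else ':' if v<180 else ' ' for v in r)+f' {y0+i}' for i,r in enumerate(g[y0:c[1]+45,x0:c[0]+40])))
E
python3 n.py
```

```text
22.3667 [0.4394 0.2344 0.2172] [179.98   0.    17.02] [ 0.24 -0.05 -1.57] [{'at': [251.7, 133.6], 'score': 0.84}] [{'at': [253.3, 158.9], 'score': 0.42}]
ring [[252.2 136.1]] [[252.0, 123.0], [242.0, 127.0], [238.0, 136.0], [243.0, 145.0], [252.0, 149.0], [262.0, 145.0], [266.0, 136.0], [262.0, 127.0]]
tip pred [0.4691 0.2443 0.1107] [[254.2 157.7]] off along n 0.0409 lat [ 0.0014 -0.0013  0.0003]
212
:::::                                                                      .+-.  106
:::::                                                                      .++-. 107
:::::                                                                      -++++ 108
::::                                                                       :++++ 109
:::::                                                                            110
::::                                                                             111
:::::                                                                            112
:::::                                                                            113
:::::          
[... 4979 characters left out ...]
            .++. 172
::::::...:                    :+++++++++++++++++++++++.                      .++ 173
::::::...:                    :+++++++++++++++++++++++.                       :+ 174
:::::....:                    :+++++++++++++++++++++++-:                      :+ 175
: :::....:                    .+++++++++++++++++++++++-:                     :-+ 176
:::::....:                    .+++++++++++++++++++++++-:                    .-+- 177
::::......                    .+++++++++++++++++++++++-:                  :.++.: 178
::::......                    -+++++++++++++++++++++++-:                 :-++.   179
::::......                    -#++++++++++++++++++++++-:                :-+-:    180
```

>>> apply_moves(commands=[[[0.15, 0.2, -1], 0, 1], [[0.5, 0.32, -2], 0, 1], [[0.8, 0.42, -3], 0, 1], [[0.95, 0.47, -3.5], 0, 1], [[1.04, 0.5, -3.8], 0, 1], [[1.13, 0.52, -4.1], 0, 1], [[1.13, 0.52, -4.1], 0, 1], [[1.13, 0.52, -4.1], 0, 1]])

```text
clock: 23.13
tool_pos: [0.4506, 0.2407, 0.176]
orientation: [180.0, 0.0, 17.1]
force: [1.2, 0.1, -2.8]
opening: 0.0176
gripper_force: 30.0
```

```bash
for i in 1 2; do python3 n.py; done | grep -v '[0-9]$'
python3 - <<'E'
from h import *
for i in range(4): snap('wrist'); o=ctrl.get_obs(); print(np.round(o['tool_pos'],4),np.round(o['force'],2))
E
```

```text
23.1833 [0.4506 0.2408 0.1763] [-1.7999e+02 -2.0000e-02  1.7090e+01] [-0.01 -0.43 -1.69] [{'at': [254.8, 161.9], 'score': 0.91}] [{'at': [254.2, 154.8], 'score': 0.43}]
ring [[256.  159.8]] [[256.0, 145.0], [245.0, 150.0], [240.0, 160.0], [245.0, 170.0], [256.0, 173.0], [267.0, 170.0], [272.0, 160.0], [267.0, 150.0]]
tip pred [0.4803 0.2506 0.0698] [[254.4 158.2]] off along n -0.0019 lat [-0.0001  0.0012  0.0001]
23.3333 [0.4506 0.2408 0.1765] [-1.7998e+02 -4.0000e-02  1.7090e+01] [-0.2  -0.24 -1.74] [{'at': [256.8, 160.6], 'score': 0.72}] [{'at': [251.2, 155.5], 'score': 0.43}]
ring [[256.2 159.9]] [[256.0, 145.0], [245.0, 150.0], [240.0, 160.0], [245.0, 170.0], [256.0, 174.0], [267.0, 170.0], [272.0, 160.0], [268.0, 150.0]]
tip pred [0.4803 0.2507 0.07  ] [[254.6 158.4]] off along n -0.0017 lat [-0.0001  0.0012  0.0001]
[0.4505 0.2407 0.1763] [-0.35 -0.03 -2.42]
[0.4505 0.2407 0.1763] [-0.01 -0.06 -1.95]
[0.4505 0.2407 0.1762] [ 0.07 -0.96 -2.45]
[0.4505 0.2407 0.1762] [ 0.12 -0.11 -2.78]
```

>>> apply_moves(commands=[[[0.03, -0.03, -0.1], 0, 1], [[0.06, -0.05, -0.19], 0, 1], [[0.09, -0.05, -0.28], 0, 1], [[0.12, -0.05, -0.38], 0, 1], [[0.12, -0.05, -0.38], 0, 1], [[0.12, -0.05, -0.38], 0, 1]])

```text
clock: 24.13
tool_pos: [0.4517, 0.2401, 0.1721]
orientation: [180.0, 0.0, 17.1]
force: [0.3, 1.3, -1.6]
opening: 0.0176
gripper_force: 30.0
```

```bash
cat > f.py <<'E'
from h import *
F=[]
for i in range(6): snap('wrist'); o=ctrl.get_obs(); F.append(np.r_[o['force'],o['moment']])
print(o['clock'],np.round(o['tool_pos'],4),np.mean(F,0).round(2))
E
python3 f.py
```

```text
24.4333 [0.4517 0.2402 0.1723] [ 0.09 -0.26 -2.15 -0.05 -0.02  0.  ]
```

>>> apply_moves(commands=[[[0.03, 0.01, -0.1], 0, 1], [[0.06, 0.02, -0.19], 0, 1], [[0.09, 0.03, -0.28], 0, 1], [[0.09, 0.03, -0.28], 0, 1], [[0.09, 0.03, -0.28], 0, 1]])

```text
clock: 24.85
tool_pos: [0.4526, 0.2405, 0.1696]
orientation: [180.0, -0.0, 17.1]
force: [-0.6, -0.2, -0.0]
opening: 0.0177
gripper_force: 30.0
```

```bash
python3 f.py; python3 n.py
```

```text
25.15 [0.4526 0.2405 0.1695] [-1.04 -0.28  0.54 -0.04  0.34  0.01]
25.2 [0.4526 0.2405 0.1695] [-1.7999e+02 -1.0000e-02  1.7090e+01] [-1.29  0.63 -0.24] [{'at': [255.2, 163.2], 'score': 0.16}] [{'at': [255.6, 156.9], 'score': 0.39}]
ring [[254.9 164. ]] [[255.0, 149.0], [243.0, 154.0], [239.0, 164.0], [244.0, 174.0], [255.0, 178.0], [266.0, 174.0], [271.0, 164.0], [267.0, 154.0]]
tip pred [0.4823 0.2503 0.0631] [[254.6 158.3]] off along n -0.0088 lat [-0.0001  0.0002 -0.    ]
214
                                                                                 133
                                                                                 134
                                                                                 135
                                                                                 136
                                                                                 137
                                                                                 138
                                                                                 139
                    
[... 5059 characters left out ...]
++:          :-+ 199
:....   :    :-+++++++++++++++++++++++++++++++++++++++++++++++++++.           .+ 200
:....   :    :+++++++++++++++++++++++++++++++++++++++++++++++++++++:           : 201
:....   :    :+++++++++++++++++++++++++++++++++++++++++++++++++++++.             202
:....  ::    .++++++++++++++++++++++++++++++++++++++++++++++++++++#-:            203
:....  ::    -+++++++++++++++++++++++++++++++++++++++++++++++++++++-:            204
.....: ::    -++++++++++++++++++++++++++++++++++++++++++++++++++++++:            205
.....: ::    +++++++++++++++++++++++++++++++++++++++++++++++++++++++.            206
.....   :    ++++++++++++++++++++++-.........--+++++++++++++++++++++.            207
```

>>> apply_moves(commands=[[[-0.08, -0.02, 0.25], 0, 1], [[-0.15, -0.045, 0.48], 0, 1], [[-0.15, -0.045, 0.48], 0, 1], [[-0.4, -0.12, 0.4], 0, 1], [[-0.56, -0.17, 0.34], 0, 1], [[-0.56, -0.17, 0.34], 0, 1], [[-0.5, -0.15, 0.15], 0, 1], [[-0.44, -0.13, -0.05], 0, 1], [[-0.38, -0.115, -0.23], 0, 1], [[-0.34, -0.1, -0.37], 0, 1], [[-0.31, -0.095, -0.47], 0, 1], [[-0.29, -0.09, -0.52], 0, 1], [[-0.29, -0.09, -0.52], 0, 1], [[-0.29, -0.09, -0.52], 0, 1]])

```text
clock: 26.47
tool_pos: [0.4498, 0.2397, 0.1644]
orientation: [-180.0, -0.0, 17.1]
force: [-2.1, 0.7, 2.4]
opening: 0.0176
gripper_force: 30.0
```

```bash
python3 f.py; python3 n.py
python3 - <<'E'
from lean import *
w=snap('wrist'); o=ctrl.get_obs()
for h in(.09,.094): print(lean(w,o,rows=(234,274,161,186),h=h,l0=17))
E
```

```text
26.7667 [0.4497 0.2396 0.1644] [-1.95  0.21  1.81  0.1   0.6   0.03]
26.8167 [0.4497 0.2396 0.1644] [-1.7999e+02 -1.0000e-02  1.7090e+01] [-1.58  0.18  1.86] [{'at': [254.5, 158.8], 'score': 0.64}] [{'at': [252.2, 159.3], 'score': 0.48}]
ring [[255. 161.]] [[255.0, 146.0], [243.0, 150.0], [238.0, 161.0], [243.0, 171.0], [255.0, 175.0], [266.0, 171.0], [272.0, 161.0], [267.0, 150.0]]
tip pred [0.4794 0.2495 0.0579] [[254.6 158.3]] off along n -0.0129 lat [-0.0042 -0.001  -0.0014]
214
                                                                                 131
                                                                                 132
                                                                                 133
                                                                                 134
                                                                                 135
                                                                                 136
                                                                                 137
                 
[... 5214 characters left out ...]
++++++++++++++++++++:              199
:...   :     :-+++++++++++++++++++++++++++++++++++++++++++++++++++.              200
....   :     :+++++++++++++++++++++++++++++++++++++++++++++++++++++:             201
....  ::     .+++++++++++++++++++++++++++++++++++++++++++++++++++++.             202
....: :::    .+++++++++++++++++++++++++++++++++++++++++++++++++++++-:            203
....: ::     -+++++++++++++++++++++++++++++++++++++++++++++++++++++-:            204
....:   :    ++++++++++++++++++++++++++++++++++++++++++++++++++++++-:            205
(array([16.84, -0.24,  1.04,  0.69]), np.float64(72.5), np.float64(614.94))
(array([15.84,  0.19,  0.63,  1.33]), np.float64(71.0), np.float64(614.94))
```

>>> apply_moves(commands=[[[0, 0, 0], 0, 1], [[0, 0, 0], 0, 1], [[0, 0, 0], 0, 1], [[0, 0, 0], 0, 1], [[0, 0, 0], 0, 1], [[0, 0, 0], 0, 1], [[0, 0, 0], 0, 1], [[0, 0, 0], 0, 1], [[0, 0, 0], 0, 1], [[0, 0, 0], 0, 1], [[0, 0, 0], 0, 1], [[0, 0, 0], 0, 1]])

```text
clock: 27.97
tool_pos: [0.4497, 0.2396, 0.1643]
orientation: [-180.0, -0.0, 17.1]
force: [-2.0, 1.4, 2.0]
opening: 0.0177
gripper_force: 30.0
```

```bash
python3 f.py; python3 -c "
from plant import ctrl
print(ctrl.close_job())"
```

```text
28.2667 [0.4497 0.2396 0.1643] [-1.2   0.81  2.42  0.27  0.44  0.04]
the job is handed in; nothing more can be done
None
```

I handed the job in at 28.3 s: the probe was pressed upright on the zero plate for about 1.4 s with its tip roughly 6 mm in, and is now held inside the ring, tip about 5 mm in and leaning about 17° against the panel's measured 18°; no verdict came back.

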